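# Pack the bike-service tool tray, snap its lids shut and stow it in the riser

## Robot

A 7-joint arm with a two-finger parallel gripper is mounted at the origin on a cart in front of the work surface, level with it; the furniture and walls round the work are solid. World frame = base frame: x ahead of the robot, y to its left, z up, the work surface at z = 0. Lengths are in m, angles in rad, forces in N, time in s.
With the tool pointing down it reaches from about 0.425 to 0.925 m from the base axis. Payload 6.8 kg.
Tool frame: the origin (TCP) lies at the very end of the fingers, on their centre line; the grasp point (between the pads) lies 19 mm behind it (r.grasp_offset is the distance from the TCP to the grasp point, in m); z points along the fingers, y is the line along which they close (so a half turn about z gives the same grasp; the last joint's range is limited). The gripper opens to 85 mm and grips with 20 to 120 N. Pads are 22 mm wide; open, the fingers measure 114 mm over their backs; the gripper's body (76 mm by 85 mm) begins 54 mm behind the grasp point. The pads swing forward as they close: fully open they stand 13 mm farther back than shut.
Start: joints at [1.119, 0.477, 0.022, 1.555, -0.011, 1.109, -0.083], TCP at [0.228, -0.636, 0.231] pointing down, gripper open.
Joint ranges: [-2.96, 2.96], [-0.34, 2.1], [-1.41, 1.46], [0.24, 2.44], [-1.37, 4.51], [0.17, 1.92], [-2.96, 2.96]. Speed limits (rad/s): [2.39, 2.39, 3.14, 3.14, 3.14, 3.14, 3.14].

## Interface

Orientations are given as a unit quaternion [w, x, y, z].
In Python, from station import r gives the robot as it stands.
- The arm moves only by the tool send_rows, never from a script. Its argument "steps" is a list that holds one entry, the list of rows, each a list of 6 numbers: the shift along the tool's x, y, z as a fraction of full scale, then the turn, a rotation vector about the tool's x, y, z as a fraction of full scale. A call has 1 to 12 rows; each row is the pose to reach, as a shift and turn from the pose commanded when the call began, along the tool's axes at that moment, turning the shorter way round; what a row does not reach only later rows make up. Full scale, the value 1, is 0.8 m for a shift and 180 degrees for a turn. A row lasts 1/8 s, in which the tool goes at most 62.5 mm and 10.7 degrees, less where a joint would pass 70% of its speed; a pose out of reach is approached as far as the arm can. A call with a number of a shift or a turn outside -1 to 1 is refused whole. A call with a gripper value outside its range is refused whole. "hand" is the opening, from 0 (shut) to 1 (fully open), set as the call begins (left out, the last holds). The fingers move at their own pace and stop on an object; "squeeze" is the grip in N (left out, the last holds). Time passes only in rows, so rows that repeat a pose let the fingers close. It gives the time, the measured TCP pose, the force, the opening and the grip force at its end, in the units of the state.
- r.observe(): the state, without advancing time (a new reading comes with each control period).
- r.camera(name): name is "scene" or "top"; returns a dict with "image" (400x640x3 uint8, red, green, blue), "intrinsics" (3x3 intrinsics, pixels), "eye" and "orientation" of the camera in the world. Camera axes: x right, y down, z forward; pixel columns grow to the right and rows downward; lengths in m; the calibration is good to about 2 mm. A picture is of the moment at which its call begins. There is no depth.
- r.close_job(): hands the job in; it is judged then, once.
The state is a dict: "clock": time; "joints": joint angles; "joint_velocities": joint speeds; "joint_torque": joint torques, N m; "eef_pos": TCP position; "ee_rot": TCP orientation; "ft_force": force on the tool from outside, world axes, zero at the start; "moment": the same for the moment, N m; "opening": opening from 0.0 (shut) to 1.0 (fully open); "gripper_force": force on a finger pad.
Only numpy, scipy, OpenCV 4.12 (cv2) and the standard library are available. Lean on these libraries where they do the work, as an engineer would, in place of code of your own. Each camera call takes 0.05 s, during which the arm holds its last target. There are 200 camera calls.

## Task

Put the tools that lie about near the tray away: the spanners go in the front well of the dark tray, the screwdriver and the carpenter's pencil in its back well (not all of them are there every time; what lies beyond the pliers and the blue hex-key holder stays). Put a grey lid on each well, even on an empty one, and press it down until it has snapped fully home at both ends; then push the tray all the way into the bay under the plywood riser. Leave the tape measure and the roll of black tape where they are.

Things in the scene. Friction and masses are not known exactly. Their poses are not given: they have to be found in the camera images.
- tray_mid (a point): loose dark tool tray, 164 (x) x 226 (y) x 62 mm, 0.45 kg, standing on the bench with its pull towards the robot and sliding on it easily; this point is its centre, 24 mm above its underside. Axes: x from the pull to the back, y left, z up. Floor 4 mm thick, walls round and between the wells 6 to 12 mm, rim of the wells 48 mm high; the outer end walls (y = +-109 to 113 mm) rise to 62 mm.
- tray_pull (a point): the pull at the tray's front: an upright fin 14 mm wide (y), 42 mm long (x), 3 mm clear of the tray's front, from 16 to 58 mm above the bench; this point lies in it 104 mm in front of tray_mid, 42 mm above the bench. Axes as the tray's.
- front_well (a point): centre of the floor of the front well (next to the pull), 4 mm above the tray's underside, 41 mm in front of tray_mid. The two wells are equal: 70 (x) x 185 (y) x 44 mm deep. Axes as the tray's.
- back_well (a point): centre of the floor of the back well, 41 mm behind tray_mid. At both ends (y) of each well a sprung steel roller, 10 mm thick, 32 mm long (x), its centre 100.5 mm from the well's middle and 51.5 mm above the well's floor, stands 2 mm in over the lid's end: a lid laid on rests on the rollers; pressed down with 10 to 25 N it pushes them aside and snaps under them.
- lid_0_grip (a point): loose grey lid, fits either well either way round: plate 78 (x) x 195 (y) x 4 mm, under it a skirt 66 x 181 mm, 16 mm deep, that enters the well with 2 mm to spare all round, on it a ridge to hold or press, 12 (x) x 70 (y) x 20 mm high. This point is the middle of the ridge: 10 mm below its top, 14 mm above the plate's underside, 30 mm above the skirt's lower edge; z up. 80 g.
- lid_1_grip (a point): the other grey lid, the same in all. Snapped home, either lid's grip point is 38 mm above tray_mid (62 mm above the bench) and over its well's centre; a lid merely laid on its rollers is 11.5 mm higher, one that has snapped at one end only (usual when pressed in the middle) is aslant by about 0.06 rad: then press on the ridge towards the end that is up.
- riser: fixed plywood bench riser, 183 x 261 x 86 mm; origin on the bench under the middle of its bay; x into it, y left, z up. Bay 231 mm wide between its side walls, 76 mm high, back wall at x = +83 mm, which stops the tray; no floor: the tray slides in on the bench. Tray home: tray_mid at x = 0, y = 0 (2.5 mm of play each side).
- riser_mouth (a point): middle of the bay's open mouth, 84 mm in front of the riser's origin, 38 mm above the bench; axes as the riser's. On both sides splayed metal lips, 66 mm high, reach a further 22 mm towards the robot and widen the mouth by about 10 mm on either side. A lid not snapped home does not pass under the deck. A roll of tape and a tin stand on the deck.
- spanner_long_mid (a point): combination spanner lying flat, 26 (x) x 170 (y) x 8 mm, bare steel, shank 11 mm wide and 5 mm thick (2 to 7 mm above its underside); this point is its middle, half-way up; y along its length. 50 g. May be absent (None).
- spanner_short_mid (a point): shorter combination spanner lying flat, 20 (x) x 145 (y) x 8 mm, shank 9 mm wide, 140 g, else as the long one. May be absent (None).
- screwdriver_mid (a point): screwdriver with black handle, lying, 27 (x) x 170 (y) x 25 mm: handle 27 mm thick from y = +19 to +85 mm, 5 mm blade from there to y = -85 mm; this point is the middle of its length, half-way up (12.5 mm above the bench). 130 g. May be absent (None).
- pencil_mid (a point): carpenter's pencil, red, lying, 8 (x) x 168 (y) x 14 mm high; this point is its middle, half-way up; y along its length; it tips over easily onto its 14 mm side. 12 g. May be absent (None).
- tape_measure_c (a point): bystander: yellow and black pocket tape measure, 69 x 91 x 35 mm (leave alone)
- black_tape_c (a point): bystander: roll of black tape, 64 mm across, 19 mm high (leave alone)

How it is judged:
By the outcome, as a careful person would: the job done as asked, in the order asked, and still so for the second after the job is handed in, with the robot touching nothing.
Of spanner_long, spanner_short, screwdriver, pencil only 2 to 4 are there at a start; the rules pass over those that are not, and their reading is None.
At some moment in a run one of spanner_long, spanner_short, screwdriver, pencil, lid_0, lid_1 may be knocked a few centimetres aside while the robot is not near it.
Once in a run the grip may slacken for a moment while it holds something.
It also fails if it takes over 210 s, if anything falls off the work surface, if the arm or the gripper's body presses on something with over 40 N, if the wrist force passes 120 N, or if a joint passes its speed limit or range.

## Working session

There is one attempt and no reset: what is moved stays moved. The work goes in short steps, Python scripts to look and compute and a tool call to move; the robot and the scene stay as the last step left them, time stands still between calls to the robot, and variables do not carry over. Pictures are saved under pics/ and viewed, at most 14 in all, crops included, and the job is handed in when it is done.

Besides the shell and the picture viewer there is one more tool, called after "Call:" in YAML: its name, and indented under it one key for each argument. send_rows: Moves the arm, as the interface text tells. Its arguments: {"type":"object","properties":{"steps":{"type":"array"},"hand":{"type":"number"},"squeeze":{"type":"number"}},"required":["steps"]}

```bash
ls; mkdir -p pics; python3 - <<'E'
from station import r
import cv2
s=r.observe(); print({k:s[k] for k in ("clock","joints","eef_pos","ee_rot","ft_force","opening","gripper_force")}, r.grasp_offset)
for n in ("scene","top"):
    c=r.camera(n); print(n,c["intrinsics"],c["eye"],c["orientation"]); cv2.imwrite(f"pics/{n}0.png",c["image"][:,:,::-1])
E
```

```text
pics
{'clock': 0.0, 'joints': array([ 1.11887892,  0.47781675,  0.0223196 ,  1.55643639, -0.01146447,
        1.10930211, -0.08308927]), 'eef_pos': array([ 0.22732225, -0.63494765,  0.23032053]), 'ee_rot': array([-8.86725481e-04,  9.85253974e-01,  1.71095780e-01, -2.34836461e-04]), 'ft_force': array([-0.26565018,  0.31086574, -0.98115248]), 'opening': 0.9978410275241677, 'gripper_force': 0.0} 0.0187
scene [[473.62161265   0.         317.91103634]
 [  0.         473.62161265 194.3687026 ]
 [  0.           0.           1.        ]] [-0.11189603  0.74033267  0.58956293] [ 0.18279162 -0.27179049  0.79995079 -0.50278812]
top [[507.49300366   0.         317.12847952]
 [  0.         507.49300366 194.75975439]
 [  0.           0.           1.        ]] [ 0.20025458 -0.09028576  1.39358234] [ 0.09657669 -0.64677333  0.74897462 -0.10674373]
```

View pics/scene0.png

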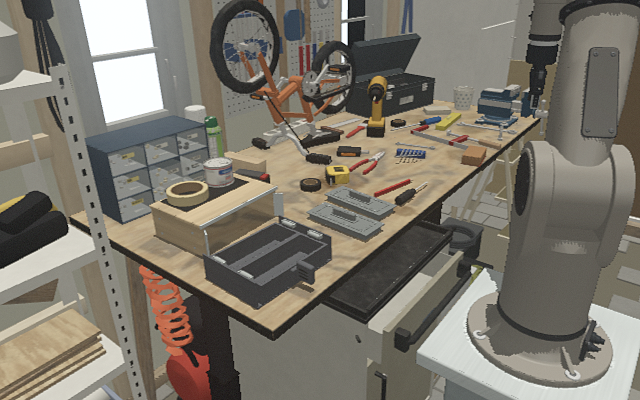

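View pics/top0.png

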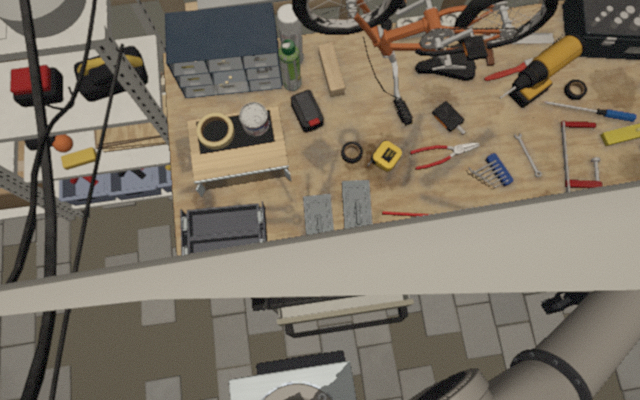

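The scene view shows the tray at (265,262), the riser at (215,215), lids at (345,220) and (360,200), a red pencil at (385,190) and the screwdriver at (412,192). In the top view the arm hides the bench's front edge.

```bash
cat > h.py <<'E'
import numpy as np, cv2
from scipy.spatial.transform import Rotation as R
from station import r
def rot(q): return R.from_quat([q[1],q[2],q[3],q[0]])
class Cam:
    def __init__(s,n,save=None):
        c=r.camera(n); s.im=c["image"][:,:,::-1].copy(); s.K=np.array(c["intrinsics"]); s.e=np.array(c["eye"]); s.R=rot(c["orientation"]).as_matrix()
        if save: cv2.imwrite(f"pics/{save}.png",s.im)
    def ray(s,px,z=0.):
        px=np.atleast_2d(px).astype(float); d=(s.R@np.linalg.inv(s.K)@np.c_[px,np.ones(len(px))].T).T
        return s.e+d*((z-s.e[2])/d[:,2])[:,None]
    def proj(s,p):
        q=(s.K@s.R.T@(np.atleast_2d(p)-s.e).T).T; return q[:,:2]/q[:,2:]
def crop(im,x0,y0,x1,y1,k,name): cv2.imwrite(f"pics/{name}.png",cv2.resize(im[y0:y1,x0:x1],None,fx=k,fy=k,interpolation=cv2.INTER_CUBIC))
def state():
    s=r.observe(); p=np.array(s["eef_pos"]); q=rot(s["ee_rot"])
    return s,p,q
def go(target,yaw=None):
    """shift (fraction of 0.8) in tool axes and turn fraction to reach TCP target, tool down with closing axis y at world yaw"""
    s,p,q=state(); d=q.inv().apply(np.array(target)-p)/0.8
    t=np.zeros(3)
    if yaw is not None:
        best=None
        for k in (0,np.pi):
            y=np.array([np.cos(yaw+k),np.sin(yaw+k),0]); z=np.array([0,0,-1.]); x=np.cross(y,z)
            t_=(q.inv()*R.from_matrix(np.c_[x,y,z])).as_rotvec()/np.pi
            if best is None or np.linalg.norm(t_)<np.linalg.norm(best): best=t_
        t=best
    print("shift",d.round(4),"turn",t.round(4),"|d|",np.linalg.norm(d*800).round(1),"mm")
E
python3 - <<'E'
from h import *
a=Cam("scene"); crop(a.im,190,150,450,320,3,"c1")
for nm,px in dict(tray=(265,262),pull=(307,272),lidA=(345,220),lidB=(360,200),pen=(385,190),sd=(412,192)).items(): print(nm,a.ray(px,0.03).round(3))
E
```

```text
tray [[0.511 0.149 0.03 ]]
pull [[0.416 0.124 0.03 ]]
lidA [[ 0.482 -0.105  0.03 ]]
lidB [[ 0.515 -0.221  0.03 ]]
pen [[ 0.494 -0.315  0.03 ]]
sd [[ 0.427 -0.347  0.03 ]]
```

View pics/c1.png

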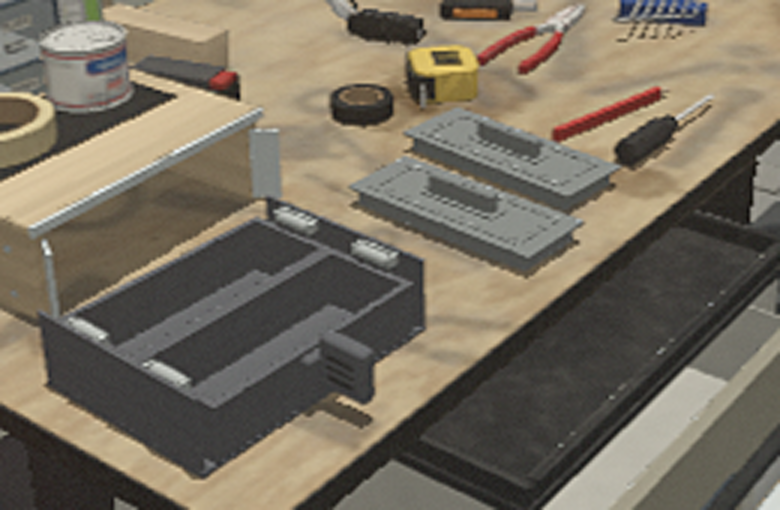

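The crop shows the tray empty and open, two lids, the pencil and the screwdriver; no spanners on the near side. The riser's deck front edge runs from (201,227) to (277,187). I'll rectify the views onto known heights for accurate positions.

```bash
cat >> h.py <<'E'
def rect(cam,z,x0,x1,y0,y1,k,name=None):
    """map view: image right = -y world, up = +x; k px per mm; grid each 50 mm"""
    w,h=int((y1-y0)*1000*k),int((x1-x0)*1000*k)
    P=np.array([[x1,y1,z],[x1,y0,z],[x0,y0,z],[x0,y1,z]]); src=cam.proj(P).astype(np.float32)
    H=cv2.getPerspectiveTransform(src,np.float32([[0,0],[w,0],[w,h],[0,h]])); o=cv2.warpPerspective(cam.im,H,(w,h),flags=cv2.INTER_CUBIC)
    if name:
        g=o.copy()
        for X in np.arange(np.ceil(x0*20)/20,x1,.05):
            v=int((x1-X)*1000*k); cv2.line(g,(0,v),(w,v),(0,255,0),1); cv2.putText(g,f"{X:.2f}",(2,v-2),0,.4,(0,0,255),1)
        for Y in np.arange(np.ceil(y0*20)/20,y1,.05):
            u=int((y1-Y)*1000*k); cv2.line(g,(u,0),(u,h),(0,255,0),1); cv2.putText(g,f"{Y:.2f}",(u+2,10),0,.4,(0,0,255),1)
        cv2.imwrite(f"pics/{name}.png",g)
    return o
E
python3 - <<'E'
from h import *
a=Cam("scene"); e=a.ray([[200.7,226.7],[277.3,186.7]],0.086); print(e.round(4),np.linalg.norm(e[0]-e[1]))
rect(a,0.062,0.38,0.68,-.02,0.30,2,"tr"); rect(a,0.02,0.38,0.62,-.45,-.02,1.8,"ld")
E
```

```text
[[ 0.6603  0.1913  0.086 ]
 [ 0.6682 -0.0648  0.086 ]] 0.25621783364802125
```

View pics/tr.png

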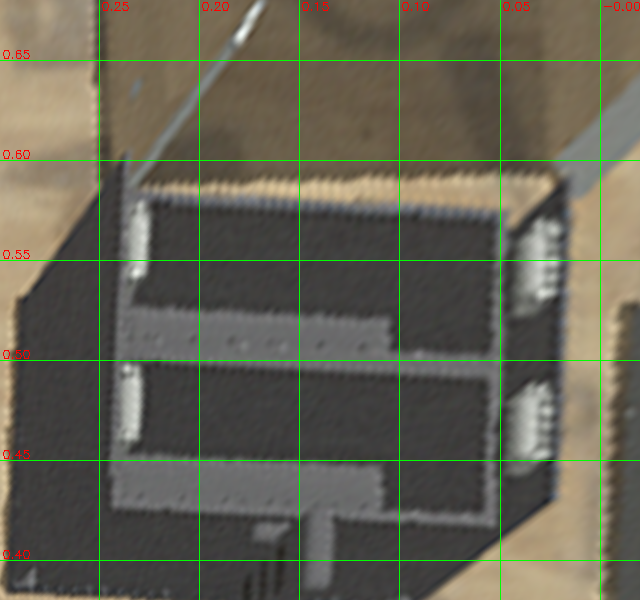

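View pics/ld.png

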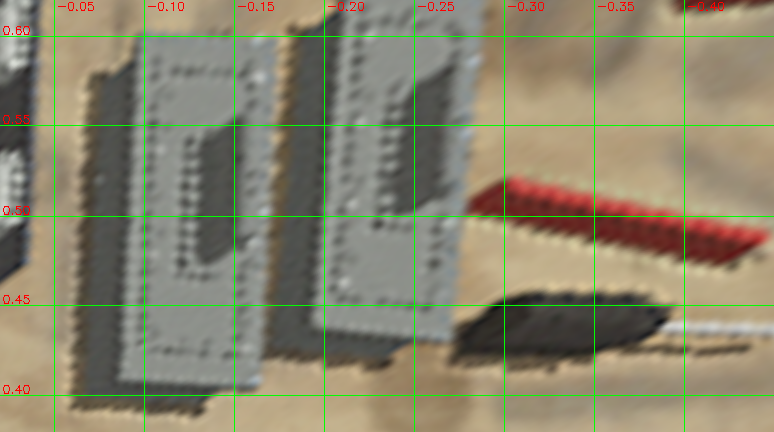

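The tray sits at about (0.508, 0.130) with yaw about -0.04. The lids lie lengthwise along x, and the pencil and screwdriver lie roughly along y. The view at z=0.02 stretches tall things away from the camera, so I'll measure each one at its own mid-height with masks.

```bash
cat >> h.py <<'E'
def blob(cam,mask,z,box,k=2):
    """minAreaRect (centre world, long side, short side, long-axis yaw) of largest blob on plane z; box=(x0,x1,y0,y1); mask: f(hsv)->bool"""
    x0,x1,y0,y1=box; o=rect(cam,z,*box,k); m=mask(cv2.cvtColor(o,cv2.COLOR_BGR2HSV)).astype(np.uint8)
    m=cv2.morphologyEx(m,cv2.MORPH_OPEN,np.ones((5,5)))
    c=max(cv2.findContours(m,0,2)[0],key=cv2.contourArea); b=cv2.boxPoints(cv2.minAreaRect(c))
    W=np.c_[x1-b[:,1]/k/1000,y1-b[:,0]/k/1000]; e=[W[1]-W[0],W[2]-W[1]]; e.sort(key=np.linalg.norm)
    yaw=np.arctan2(e[1][1],e[1][0]); yaw=(yaw+np.pi/2)%np.pi-np.pi/2
    return W.mean(0).round(4),[round(float(np.linalg.norm(v)),4) for v in e[::-1]],round(float(yaw),3),W.round(4)
red=lambda h:((h[...,0]<8)|(h[...,0]>172))&(h[...,1]>140)&(h[...,2]>60)
dark=lambda h:(h[...,2]<70)&(h[...,1]<90)
def pencil(cam,box=(.40,.62,-.48,-.25)): return blob(cam,red,.007,box)
def handle(cam,box=(.38,.50,-.42,-.25)): return blob(cam,dark,.0125,box)
E
python3 - <<'E'
from h import *
a=Cam("scene"); print(pencil(a)); print(handle(a)); go((.5,-.37,.12),1.4)
E
```

```text
(array([ 0.5107, -0.3887], dtype=float32), [0.1659, 0.023], 1.363, array([[ 0.5166, -0.3051],
       [ 0.5391, -0.3099],
       [ 0.5048, -0.4722],
       [ 0.4823, -0.4675]], dtype=float32))
(array([ 0.4462, -0.3453], dtype=float32), [0.1163, 0.0354], 1.562, array([[ 0.429 , -0.287 ],
       [ 0.4644, -0.2873],
       [ 0.4634, -0.4036],
       [ 0.428 , -0.4033]], dtype=float32))
shift [ 0.4325 -0.1972  0.1387] turn [-3.000e-04  1.000e-04  1.638e-01] |d| 396.2 mm
```

```bash
python3 - <<'E'
from h import *
go((.511,-.389,.08),-.208)
E
```

```text
shift [ 0.4375 -0.1702  0.1887] turn [-2.000e-04 -1.000e-04 -3.244e-01] |d| 404.7 mm
```

Call:
send_rows:
  steps:
    - [[0.4375,-0.1702,0.1887,0,0,-0.3244],[0.4375,-0.1702,0.1887,0,0,-0.3244],[0.4375,-0.1702,0.1887,0,0,-0.3244],[0.4375,-0.1702,0.1887,0,0,-0.3244],[0.4375,-0.1702,0.1887,0,0,-0.3244],[0.4375,-0.1702,0.1887,0,0,-0.3244],[0.4375,-0.1702,0.1887,0,0,-0.3244],[0.4375,-0.1702,0.1887,0,0,-0.3244],[0.4375,-0.1702,0.1887,0,0,-0.3244],[0.4375,-0.1702,0.1887,0,0,-0.3244],[0.4375,-0.1702,0.1887,0,0,-0.3244]]
  hand: 0.4
  squeeze: 25

```text
clock: 1.62
eef_pos: [0.5104, -0.3907, 0.0809]
ee_rot: [0.0, 0.777, 0.629, -0.0]
ft_force: [0.4, 0.0, 0.7]
opening: 0.403
gripper_force: 0.0
```

```bash
python3 - <<'E'
from h import *
s,p,q=state(); print(s["clock"],p,s["opening"],s["ft_force"])
a=Cam("scene"); crop(a.im,330,100,530,250,4,"c2"); t=Cam("top","top1")
go((.511,-.389,.004),-.208)
E
```

```text
1.625 [ 0.51037496 -0.39073397  0.08085485] 0.4029289329619378 [0.40232504 0.03101338 0.68862278]
shift [0.0016 0.     0.0959] turn [ 0.0001  0.0002 -0.0004] |d| 76.7 mm
```

View pics/c2.png

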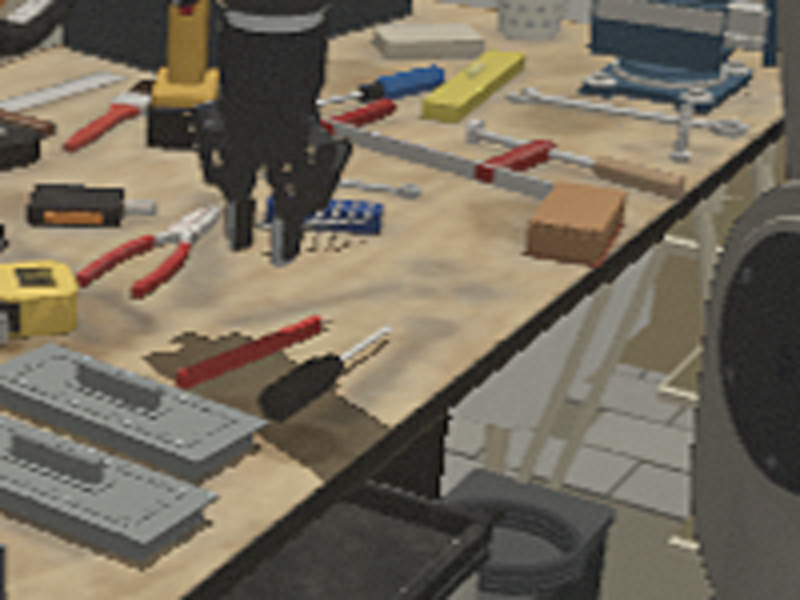

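View pics/top1.png

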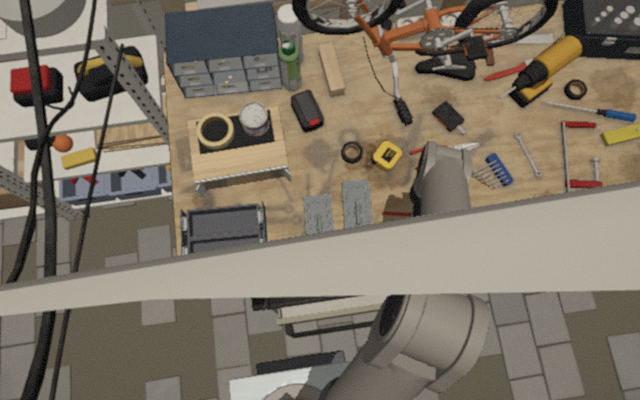

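A fixed beam hides the front edge from the top camera. The scene camera shows the gripper, slightly open, above the pencil, and the spanner past the hex keys stays where it is. Now I'll grasp the pencil.

Call:
send_rows:
  steps:
    - [[0.0016,0,0.05,0,0,0],[0.0016,0,0.08,0,0,0],[0.0016,0,0.0955,0,0,0],[0.0016,0,0.0955,0,0,0],[0.0016,0,0.0955,0,0,0]]

```text
clock: 2.35
eef_pos: [0.5122, -0.3886, 0.005]
ee_rot: [0.001, 0.777, 0.63, 0.0]
ft_force: [-0.1, 0.2, 0.8]
opening: 0.399
gripper_force: 0.0
```

Call:
send_rows:
  steps:
    - [[0,0,0,0,0,0],[0,0,0,0,0,0],[0,0,0,0,0,0],[0,0,0,0,0,0],[0,0,0,0,0,0],[0,0,0,0,0,0]]
  hand: 0
  squeeze: 40

```text
clock: 3.1
eef_pos: [0.5122, -0.3886, 0.005]
ee_rot: [0.001, 0.777, 0.63, 0.0]
ft_force: [-0.9, 0.4, 5.6]
opening: 0.08
gripper_force: 41.8
```

Call:
send_rows:
  steps:
    - [[0,0,-0.08,0,0,0],[0,0,-0.16,0,0,0],[0,0,-0.18,0,0,0],[0,0,-0.18,0,0,0]]

```text
clock: 3.6
eef_pos: [0.512, -0.3885, 0.1493]
ee_rot: [0.001, 0.777, 0.63, 0.0]
ft_force: [-0.3, -0.5, -0.3]
opening: 0.076
gripper_force: 41.0
```

```bash
python3 - <<'E'
from h import *
s,p,q=state(); print(p,s["opening"],s["gripper_force"])
a=Cam("scene"); print(pencil(a,(.40,.72,-.68,-.3))[:3])
go((.556,.129,.14),-.04)
E
```

```text
[ 0.51201062 -0.38854982  0.14927084] 0.0757041539525583 41.016515493392944
(array([ 0.6485, -0.4846], dtype=float32), [0.1214, 0.019], -1.407)
shift [ 0.6439 -0.0783  0.0092] turn [-0.0002 -0.     -0.0535] |d| 518.9 mm
```

Call:
send_rows:
  steps:
    - [[0.16,-0.02,0.0092,0,0,-0.02],[0.24,-0.03,0.0092,0,0,-0.0535],[0.32,-0.04,0.0092,0,0,-0.0535],[0.4,-0.05,0.0092,0,0,-0.0535],[0.48,-0.06,0.0092,0,0,-0.0535],[0.56,-0.07,0.0092,0,0,-0.0535],[0.6439,-0.0783,0.0092,0,0,-0.0535],[0.6439,-0.0783,0.0092,0,0,-0.0535],[0.6439,-0.0783,0.0092,0,0,-0.0535],[0.6439,-0.0783,0.0092,0,0,-0.0535],[0.6439,-0.0783,0.0092,0,0,-0.0535]]

```text
clock: 5.03
eef_pos: [0.5559, 0.126, 0.1393]
ee_rot: [-0.0, 0.722, 0.692, -0.002]
ft_force: [0.2, -0.6, 0.2]
opening: 0.074
gripper_force: 41.0
```

```bash
python3 - <<'E'
from h import *
s,p,q=state(); print(p,s["opening"],s["gripper_force"])
a=Cam("scene"); crop(a.im,180,120,340,320,3,"c3")
o=rect(a,.14,.4,.7,0,.3,2); print(blob(a,red,.145,(.4,.75,-.05,.35)))
go((.556,.129,.06),-.04)
E
```

```text
[0.55592671 0.12603631 0.13930443] 0.07354247936513587 41.01840019226074
(array([0.5504, 0.1733], dtype=float32), [0.08, 0.025], 1.538, array([[0.5392, 0.2137],
       [0.5642, 0.2129],
       [0.5616, 0.1329],
       [0.5365, 0.1337]], dtype=float32))
shift [ 0.004  -0.0002  0.0996] turn [-0.0005  0.0006 -0.001 ] |d| 79.7 mm
```

View pics/c3.png

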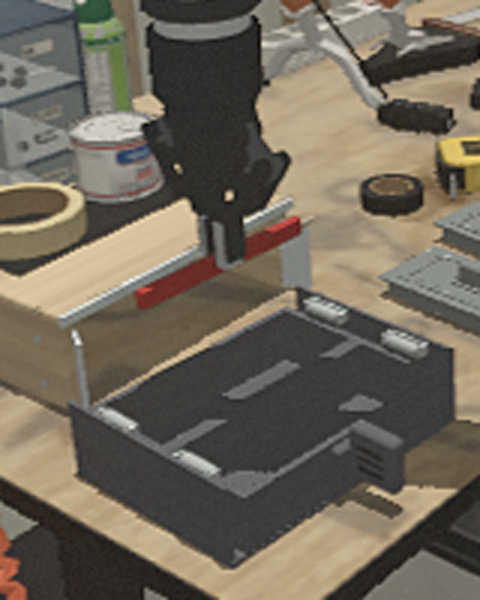

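The pencil is held level over the back well, with its left end at crop (140,300) and its right end at (300,225). I'll lower it in.

Call:
send_rows:
  steps:
    - [[0.004,0,0.06,0,0,0],[0.004,0,0.1,0,0,0],[0.004,0,0.13,0,0,0],[0.004,0,0.15,0,0,0],[0.004,0,0.159,0,0,0],[0.004,0,0.159,0,0,0],[0.004,0,0.159,0,0,0]]

```text
clock: 5.95
eef_pos: [0.5573, 0.1322, 0.0143]
ee_rot: [0.0, 0.721, 0.693, 0.001]
ft_force: [-1.2, 0.1, 1.1]
opening: 0.08
gripper_force: 41.0
```

Call:
send_rows:
  steps:
    - [[0,0,0,0,0,0],[0,0,0,0,0,0],[0,0,0,0,0,0]]
  hand: 0.2

```text
clock: 6.32
eef_pos: [0.5567, 0.1321, 0.0136]
ee_rot: [0.0, 0.721, 0.693, 0.0]
ft_force: [-0.1, -0.3, -0.3]
opening: 0.198
gripper_force: 0.0
```

Call:
send_rows:
  steps:
    - [[0,0,-0.04,0,0,0],[0,0,-0.04,0,0,0],[0,-0.027,-0.04,0,0,0],[0,-0.027,-0.04,0,0,0],[0,-0.027,-0.04,0,0,0]]

```text
clock: 6.95
eef_pos: [0.5354, 0.1328, 0.0451]
ee_rot: [0.0, 0.721, 0.693, -0.0]
ft_force: [0.0, 0.5, 0.2]
opening: 0.197
gripper_force: 0.0
```

Call:
send_rows:
  steps:
    - [[0,0,0,0,0,0],[0,0,0,0,0,0],[0,0,0.035,0,0,0],[0,0,0.044,0,0,0],[0,0,0.044,0,0,0]]
  hand: 0

```text
clock: 7.58
eef_pos: [0.5347, 0.1329, 0.0099]
ee_rot: [-0.0, 0.721, 0.693, -0.001]
ft_force: [0.5, -0.4, 0.9]
opening: -0.003
gripper_force: 0.0
```

Call:
send_rows:
  steps:
    - [[0,0.008,0,0,0,0],[0,0.016,0,0,0,0],[0,0.022,0,0,0,0],[0,0.028,0,0,0,0],[0,0.028,0,0,0,0]]

```text
clock: 8.2
eef_pos: [0.5579, 0.132, 0.0103]
ee_rot: [0.0, 0.721, 0.693, 0.0]
ft_force: [-0.6, -0.7, 0.9]
opening: 0.006
gripper_force: 0.0
```

Now I'll lift out and go to the screwdriver.

Call:
send_rows:
  steps:
    - [[0,-0.006,0,0,0,0],[0,-0.006,-0.08,0,0,0],[0,-0.006,-0.16,0,0,0],[0,-0.006,-0.18,0,0,0],[0,-0.006,-0.18,0,0,0]]
  hand: 0.2

```text
clock: 8.82
eef_pos: [0.5529, 0.1323, 0.1552]
ee_rot: [0.001, 0.721, 0.693, 0.001]
ft_force: [0.3, 0.2, -0.4]
opening: 0.197
gripper_force: 0.0
```

```bash
python3 - <<'E'
from h import *
a=Cam("scene"); print(blob(a,red,.012,(.4,.65,-.0,.25))); print(handle(a)); 
o=rect(a,.0125,.38,.50,-.5,-.25,2); h=cv2.cvtColor(o,cv2.COLOR_BGR2HSV)
go((.446,-.345,.16),-.01)
crop(a.im,180,150,460,320,2.8,"c4")
E
```

```text
(array([0.5701, 0.122 ], dtype=float32), [0.1269, 0.021], 1.547, array([[0.5611, 0.1857],
       [0.5821, 0.1853],
       [0.5791, 0.0584],
       [0.5582, 0.0588]], dtype=float32))
(array([ 0.4461, -0.3453], dtype=float32), [0.1163, 0.0355], 1.556, array([[ 0.4292, -0.2868],
       [ 0.4647, -0.2874],
       [ 0.463 , -0.4037],
       [ 0.4275, -0.4032]], dtype=float32))
shift [-0.6008 -0.1085 -0.0076] turn [-0.0002  0.0002 -0.0095] |d| 488.5 mm
```

View pics/c4.png

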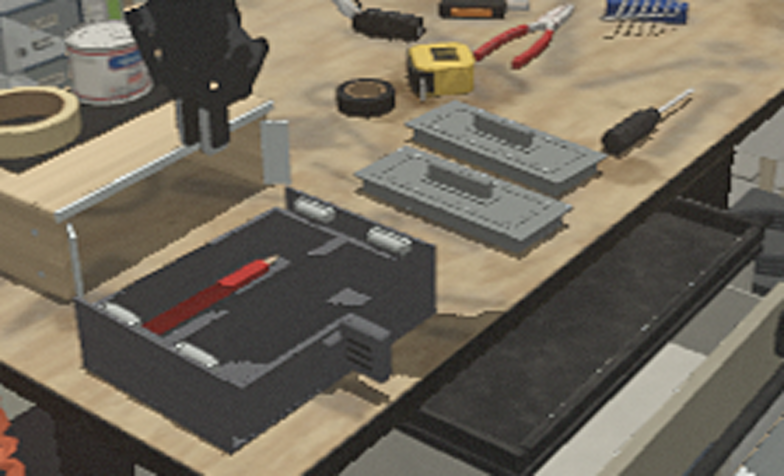

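The pencil lies in the back well against the far wall, from crop (150,330) to (275,262). The screwdriver is unmoved; its blade tip at crop (690,92) gives its axis.

```bash
python3 - <<'E'
from h import *
a=Cam("scene"); t=a.ray([690/2.8+180,92/2.8+150],.0125)[0]; print(t)
hc=np.array([.4461,-.3453]); v=hc-t[:2]; y=np.arctan2(v[1],v[0]); print(np.linalg.norm(v),y)
go((hc[0],hc[1],.13),y-np.pi/2)
E
```

```text
[ 0.43968187 -0.46336095  0.0125    ]
0.11823527183583943 1.5164869656966196
shift [-0.6009 -0.1077  0.0291] turn [-0.0007  0.0003  0.0046] |d| 489.0 mm
```

Call:
send_rows:
  steps:
    - [[-0.15,-0.027,0,0,0,0],[-0.23,-0.04,0,0,0,0],[-0.31,-0.056,0,0,0,0],[-0.39,-0.07,0,0,0,0],[-0.46,-0.083,0.01,0,0,0.0046],[-0.53,-0.096,0.02,0,0,0.0046],[-0.595,-0.108,0.0291,0,0,0.0046],[-0.595,-0.108,0.0291,0,0,0.0046],[-0.595,-0.108,0.0291,0,0,0.0046],[-0.595,-0.108,0.0291,0,0,0.0046],[-0.595,-0.108,0.0291,0,0,0.0046]]
  hand: 0.65

```text
clock: 10.3
eef_pos: [0.4477, -0.338, 0.1303]
ee_rot: [-0.001, 0.725, 0.689, 0.0]
ft_force: [0.5, -0.5, 0.2]
opening: 0.649
gripper_force: 0.0
```

```bash
python3 - <<'E'
from h import *
s,p,q=state(); print(p)
a=Cam("scene"); print(handle(a)[:3]); go((.446,-.340,.006),-.054)
E
```

```text
[ 0.44771843 -0.33799125  0.1302556 ]
(array([ 0.4473, -0.3453], dtype=float32), [0.1163, 0.0369], 1.551)
shift [-0.0025 -0.0021  0.1557] turn [-0.0001 -0.0003  0.0008] |d| 124.6 mm
```

Call:
send_rows:
  steps:
    - [[-0.0025,-0.002,0.06,0,0,0],[-0.0025,-0.002,0.11,0,0,0],[-0.0025,-0.002,0.145,0,0,0],[-0.0025,-0.002,0.157,0,0,0],[-0.0025,-0.002,0.157,0,0,0],[-0.0025,-0.002,0.157,0,0,0]]

```text
clock: 11.1
eef_pos: [0.4466, -0.3422, 0.0066]
ee_rot: [0.001, 0.726, 0.688, 0.0]
ft_force: [0.0, 0.5, 0.9]
opening: 0.646
gripper_force: 0.0
```

Call:
send_rows:
  steps:
    - [[0,0,0,0,0,0],[0,0,0,0,0,0],[0,0,0,0,0,0],[0,0,0,0,0,0],[0,0,0,0,0,0]]
  hand: 0
  squeeze: 60

```text
clock: 11.72
eef_pos: [0.4463, -0.3424, 0.0066]
ee_rot: [0.001, 0.726, 0.688, 0.0]
ft_force: [-0.0, 0.6, 6.7]
opening: 0.291
gripper_force: 58.7
```

Call:
send_rows:
  steps:
    - [[0,0,-0.06,0,0,0],[0,0,-0.12,0,0,0],[0,0,-0.18,0,0,0],[0,0,-0.18,0,0,0]]

```text
clock: 12.22
eef_pos: [0.4479, -0.3434, 0.1536]
ee_rot: [0.004, 0.726, 0.688, 0.001]
ft_force: [0.6, -0.2, -2.1]
opening: 0.287
gripper_force: 60.0
```

```bash
python3 - <<'E'
from h import *
s,p,q=state(); print(p,s["opening"],s["gripper_force"])
a=Cam("scene"); crop(a.im,330,80,480,240,3,"c5")
go((.546,.177,.16),-.04)
E
```

```text
[ 0.44787653 -0.34339546  0.15355946] 0.2865493893793152 60.035858592018485
shift [ 0.6553  0.089  -0.0123] turn [ 0.001   0.0007 -0.0046] |d| 529.1 mm
```

View pics/c5.png

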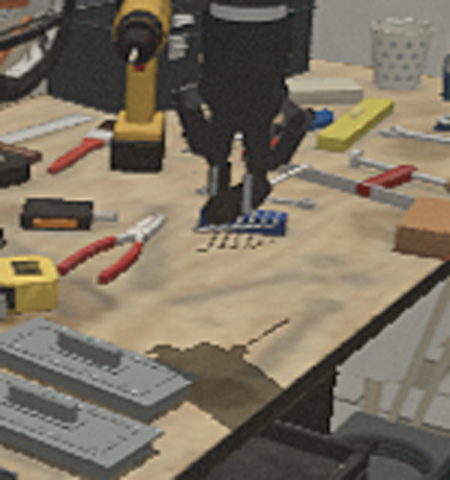

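```bash
python3 - <<'E'
from h import *
a=Cam("scene"); s,p,q=state()
for z in (.155,.165,.175): print(a.ray([[431.7,136],[398.5,152.5]],z).round(3).tolist())
m=dark; print(blob(a,dark,p[2]+.005,(.3,.6,-.5,-.25))[0:2])
E
```

```text
[[0.441, -0.474, 0.155], [0.451, -0.301, 0.155]]
[[0.428, -0.446, 0.165], [0.438, -0.277, 0.165]]
[[0.415, -0.418, 0.175], [0.425, -0.253, 0.175]]
(array([ 0.4953, -0.4031], dtype=float32), [0.2638, 0.0456])
```

Call:
send_rows:
  steps:
    - [[0.08,0.012,-0.012,0,0,-0.0046],[0.16,0.024,-0.012,0,0,-0.0046],[0.24,0.036,-0.012,0,0,-0.0046],[0.32,0.048,-0.012,0,0,-0.0046],[0.4,0.06,-0.012,0,0,-0.0046],[0.48,0.072,-0.012,0,0,-0.0046],[0.56,0.083,-0.012,0,0,-0.0046],[0.637,0.09,-0.012,0,0,-0.0046],[0.637,0.09,-0.012,0,0,-0.0046],[0.637,0.09,-0.012,0,0,-0.0046],[0.637,0.09,-0.012,0,0,-0.0046]]

```text
clock: 13.7
eef_pos: [0.5447, 0.1604, 0.1578]
ee_rot: [0.0, 0.722, 0.692, -0.001]
ft_force: [0.5, -1.5, -1.6]
opening: 0.286
gripper_force: 60.0
```

```bash
python3 - <<'E'
from h import *
s,p,q=state(); print(p,s["opening"],s["gripper_force"])
go((.547,.163,.07),-.04)
a=Cam("scene"); crop(a.im,190,110,320,310,3,"c6")
E
```

```text
[0.54469212 0.16038886 0.15782261] 0.2858707386809406 60.0305506400764
shift [0.0036 0.0029 0.1098] turn [-0.0006  0.0007 -0.0007] |d| 87.9 mm
```

View pics/c6.png

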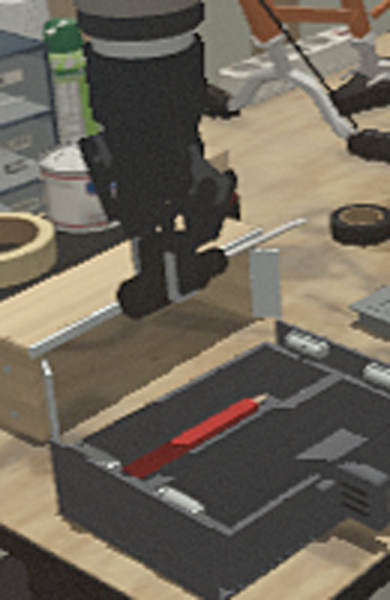

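The handle is held over the back well, with its butt at crop (118,298), its front end at (228,262) and the blade tip at (303,222). I'll check its length position against the tray ends.

```bash
python3 - <<'E'
from h import *
a=Cam("scene")
for z in (.16,.164,.168): print(a.ray([[229.3,209.3],[266,197.3],[291,184]],z).round(3).tolist())
for n,y in (("butt",.04),("grasp",0),("tip",-.12)): print(n, a.proj([.5447,.1604+y,.164]))
E
```

```text
[[0.557, 0.191, 0.16], [0.536, 0.107, 0.16], [0.539, 0.025, 0.16]]
[[0.551, 0.196, 0.164], [0.53, 0.113, 0.164], [0.533, 0.031, 0.164]]
[[0.545, 0.201, 0.168], [0.524, 0.119, 0.168], [0.526, 0.038, 0.168]]
butt [[229.92259701 210.9037119 ]]
grasp [[244.68038608 203.59437314]]
tip [[284.183214   184.02914222]]
```

```bash
python3 - <<'E'
from h import *
go((.5475,.174,.022),-.04)
E
```

```text
shift [0.0172 0.0024 0.1705] turn [-0.0002  0.0005 -0.0009] |d| 137.1 mm
```

Call:
send_rows:
  steps:
    - [[0.0172,0.0024,0,0,0,0],[0.0172,0.0024,0.05,0,0,0],[0.0172,0.0024,0.09,0,0,0],[0.0172,0.0024,0.12,0,0,0],[0.0172,0.0024,0.14,0,0,0],[0.0172,0.0024,0.155,0,0,0],[0.0172,0.0024,0.167,0,0,0],[0.0172,0.0024,0.167,0,0,0],[0.0172,0.0024,0.167,0,0,0]]

```text
clock: 14.92
eef_pos: [0.5481, 0.177, 0.0259]
ee_rot: [0.0, 0.721, 0.693, 0.0]
ft_force: [-0.8, -1.3, -1.7]
opening: 0.288
gripper_force: 60.0
```

Call:
send_rows:
  steps:
    - [[0,0,0,0,0,0],[0,0,0,0,0,0],[0,0,0,0,0,0],[0,0,0,0,0,0]]
  hand: 0.37

```text
clock: 15.42
eef_pos: [0.5477, 0.1767, 0.0254]
ee_rot: [0.0, 0.721, 0.693, 0.0]
ft_force: [0.1, 0.4, -0.1]
opening: 0.371
gripper_force: 0.0
```

Call:
send_rows:
  steps:
    - [[0,0,-0.06,0,0,0],[0,0,-0.12,0,0,0],[0,0,-0.18,0,0,0],[-0.08,0,-0.2,0,0,0],[-0.16,0,-0.2,0,0,0],[-0.24,0,-0.2,0,0,0],[-0.24,0,-0.2,0,0,0],[-0.24,0,-0.2,0,0,0]]

```text
clock: 16.42
eef_pos: [0.5399, -0.0152, 0.1854]
ee_rot: [-0.0, 0.721, 0.692, 0.0]
ft_force: [-0.1, 0.7, -0.7]
opening: 0.368
gripper_force: 0.0
```

```bash
python3 - <<'E'
from h import *
s,p,q=state(); print(p,s["opening"],s["ft_force"])
a=Cam("scene"); crop(a.im,180,160,400,310,3.6,"c7")
E
```

```text
[ 0.53991593 -0.01521358  0.18535811] 0.3679781453633772 [-0.14372269  0.6703082  -0.74315604]
```

View pics/c7.png

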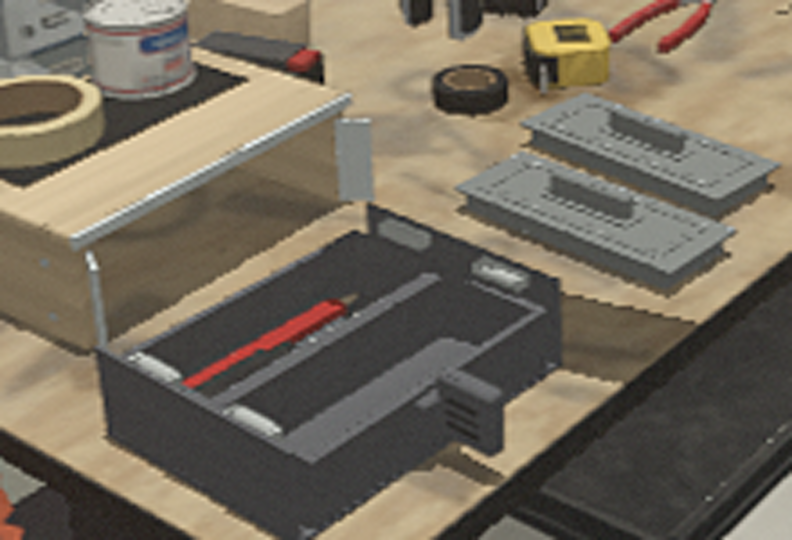

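The pencil is in place at crop (185,385)-(355,300). The well's wall hides the dark handle, so I'll check the well numerically from the top camera.

```bash
python3 - <<'E'
from h import *
t=Cam("top"); o=rect(t,.012,.50,.60,.02,.24,1); g=cv2.cvtColor(o,cv2.COLOR_BGR2GRAY); h=cv2.cvtColor(o,cv2.COLOR_BGR2HSV)
s=cv2.resize(g,(44,20),interpolation=cv2.INTER_AREA); rr=cv2.resize(red(h).astype(np.float32),(44,20),interpolation=cv2.INTER_AREA)
for i in range(20): print(f"{.6-.005*i-.0025:.3f} "+"".join("R" if rr[i,j]>.4 else " .:-=+*#%@"[min(9,int(s[i,j]//26))] for j in range(44)))
for i in (6,8,10,12): print(s[i])
E
```

```text
0.598 -=-:::::::-:::---:---------------------=====
0.593 .--..................:...:::::::::.:----====
0.588 :-:..:RRRRRRRRRR:R:................:---=====
0.583 =-:.:-RRRRRRRRRRRRRRRRRRRRRRRRRRRRR:---=====
0.578 *=:.:--RRRRRRRRRRRRRRRRRRRRRRRRRRRRR:---====
0.573 *=:.:--RRRRRRRRRRRRRRRRRRRRRRRRRRRRR:---====
0.568 *=:.:------------:--------::::-RRRRR:----===
0.562 *=:.:::.::::.::::::----------------.:----===
0.557 *=:.::.............::::------------:.:---===
0.552 +-:.::................-============-::---===
0.547 =-:.:.................-++++++++++**+------==
0.542 :-:.::................:-------------::----==
0.538 :-:.::.............::::-------------::----==
0.532 :-:.:-----------::------------------:.:---==
0.528 .-::---------------------------------::----=
0.523 .------------------------------------::----=
0.518 .-------------------------------------:----=
0.513 :-:..:::::::::::-:::-------------------:---=
0.508 :-.........................:..::::::::::----
0.503 --..:-----::::::::::::::::::...........:----
[163 115  64  37  66  88  81  80  81  81  81  85  80  83  86  85  78  77
  84  87  83  82  83  83  82  80  75  72  77  77  78  72  78  80  71  47
  67  84  95  99 103 109 113 113]
[163 105  53  37  58  52  46  46  48  44  44  46  44  42  45  45  47  40
  44  60  59  55  71  87  86  87  85  90  90  88  89  87  87  89  87  59
  51  76  92  97 102 107 110 112]
[123  87  64  39  57  51  44  46  43  43  43  42  43  45  44  48  46  43
  41  43  43  46 102 146 146 144 145 148 150 153 151 150 150 158 161 151
 102  78  85  93  99 101 107 111]
[ 66  86  72  41  75  76  47  49  43  38  42  48  42  38  44  47  37  33
  43  61  68  62  75  92  90  89  88  85  86  85  85  86  88  85  85  84
  58  53  79  92  98 102 105 109]
```

The top view shows the handle at x about 0.55, y 0.13 to 0.21, the blade reaching y about 0.06, and the pencil beside it at x about 0.578. All of it is inside the back well. Next are the lids and precise tray features, which I'll do numerically.

```bash
cat >> h.py <<'E'
grey=lambda h:(h[...,1]<38)&(h[...,2]>85)&(h[...,2]<190)
def blobs(cam,mask,z,box,k=2,amin=100,op=3):
    x0,x1,y0,y1=box; o=rect(cam,z,*box,k); m=mask(cv2.cvtColor(o,cv2.COLOR_BGR2HSV)).astype(np.uint8)
    m=cv2.morphologyEx(m,cv2.MORPH_OPEN,np.ones((op,op))); out=[]
    for c in cv2.findContours(m,0,2)[0]:
        if cv2.contourArea(c)<amin: continue
        (u,v),(w,h),a=cv2.minAreaRect(c); b=cv2.boxPoints(((u,v),(w,h),a)); e=sorted([b[1]-b[0],b[2]-b[1]],key=np.linalg.norm)[1]
        yaw=(np.arctan2(-e[0],-e[1])+np.pi/2)%np.pi-np.pi/2
        out.append([round(x1-v/k/1000,4),round(y1-u/k/1000,4),round(max(w,h)/k,1),round(min(w,h)/k,1),round(float(yaw),3)])
    return out
E
python3 - <<'E'
from h import *
for n in ("top","scene"):
    c=Cam(n); print(n)
    print(" lids",blobs(c,grey,.02,(.38,.66,-.30,-.04),2,4000,7))
    print(" roll",blobs(c,lambda h:(h[...,1]<50)&(h[...,2]>(125 if n=="top" else 150)),.0555,(.42,.61,.0,.26),2,60))
E
```

```text
top
 lids [[0.508, -0.1698, 259.5, 255.0, -1.571]]
 roll [[0.4465, 0.1303, 259.5, 52.0, -1.571], [0.5378, 0.0888, 63.6, 7.6, 1.549], [0.5403, 0.0013, 12.5, 1.5, 0.0], [0.5548, 0.2293, 37.5, 13.0, 0.077], [0.5807, 0.009, 58.5, 17.0, 0.0]]
scene
 lids [[0.5037, -0.1305, 197.0, 81.5, -0.051], [0.5306, -0.2404, 196.5, 81.3, -0.105]]
 roll [[0.457, 0.0275, 22.0, 9.0, 0.0], [0.4705, 0.2284, 34.1, 9.1, -0.039], [0.5547, 0.2257, 38.5, 9.3, -0.045]]
```

```bash
python3 - <<'E'
from h import *
s,p,q=state(); print(s["joints"].round(2))
go((.5037,-.1305,.10),-.051+np.pi/2)
E
```

```text
[ 0.29  0.35 -0.47  1.9   0.19  0.94 -0.3 ]
shift [-0.1486 -0.04    0.1065] turn [ 2.000e-04 -2.000e-04 -4.954e-01] |d| 149.7 mm
```

Call:
send_rows:
  steps:
    - [[-0.07,-0.02,0.03,0,0,-0.06],[-0.1486,-0.04,0.05,0,0,-0.12],[-0.1486,-0.04,0.08,0,0,-0.18],[-0.1486,-0.04,0.1065,0,0,-0.24],[-0.1486,-0.04,0.1065,0,0,-0.3],[-0.1486,-0.04,0.1065,0,0,-0.36],[-0.1486,-0.04,0.1065,0,0,-0.42],[-0.1486,-0.04,0.1065,0,0,-0.4954],[-0.1486,-0.04,0.1065,0,0,-0.4954],[-0.1486,-0.04,0.1065,0,0,-0.4954],[-0.1486,-0.04,0.1065,0,0,-0.4954],[-0.1486,-0.04,0.1065,0,0,-0.4954]]
  hand: 0.5

```text
clock: 18.12
eef_pos: [0.5034, -0.1323, 0.1002]
ee_rot: [0.0, 0.027, 1.0, -0.0]
ft_force: [-0.1, 0.2, -0.2]
opening: 0.498
gripper_force: 0.0
```

```bash
python3 - <<'E'
from h import *
s,p,q=state(); print(p,s["joints"].round(2),s["opening"])
c=Cam("scene"); print(" lids",blobs(c,grey,.02,(.38,.66,-.30,-.04),2,4000,7))
go((.5037,-.1305,.025),-.051+np.pi/2)
E
```

```text
[ 0.50338912 -0.13233608  0.10015663] [ 0.72  0.5  -0.73  2.    0.46  0.81  1.24] 0.4978430408938872
 lids [[0.5568, -0.1329, 89.9, 79.9, -0.041], [0.5371, -0.2439, 210.8, 88.7, -0.12]]
shift [-0.0003  0.0024  0.0939] turn [-0.      0.     -0.0011] |d| 75.2 mm
```

Call:
send_rows:
  steps:
    - [[0,0.0024,0.05,0,0,0],[0,0.0024,0.08,0,0,0],[0,0.0024,0.092,0,0,0],[0,0.0024,0.092,0,0,0],[0,0.0024,0.092,0,0,0]]

```text
clock: 18.8
eef_pos: [0.5041, -0.1308, 0.0274]
ee_rot: [0.001, 0.027, 1.0, -0.0]
ft_force: [0.4, -0.6, -0.8]
opening: 0.499
gripper_force: 0.0
```

Call:
send_rows:
  steps:
    - [[0,0,0,0,0,0],[0,0,0,0,0,0],[0,0,0,0,0,0],[0,0,0,0,0,0],[0,0,0,0,0,0]]
  hand: 0
  squeeze: 60

```text
clock: 19.42
eef_pos: [0.5039, -0.131, 0.0274]
ee_rot: [0.001, 0.027, 1.0, -0.0]
ft_force: [-1.0, -1.0, 4.8]
opening: 0.121
gripper_force: 59.9
```

Call:
send_rows:
  steps:
    - [[0,0,-0.06,0,0,0],[0,0,-0.12,0,0,0],[0,0,-0.18,0,0,0],[0,0,-0.18,0,0,0]]

```text
clock: 19.92
eef_pos: [0.5058, -0.1309, 0.1743]
ee_rot: [0.004, 0.027, 1.0, -0.001]
ft_force: [0.2, -0.5, -0.7]
opening: 0.123
gripper_force: 59.2
```

```bash
python3 - <<'E'
from h import *
s,p,q=state(); print(p,s["opening"],s["gripper_force"])
go((.5498,.1279,.15),-.038)
E
```

```text
[ 0.50582441 -0.13092985  0.17426768] 0.12269184307594684 59.16931450366974
shift [-0.037   0.3261  0.0299] turn [0.0012 0.0023 0.4947] |d| 263.7 mm
```

Call:
send_rows:
  steps:
    - [[-0.005,0.06,0.0,0,0,0.05],[-0.01,0.12,0.0,0,0,0.1],[-0.02,0.18,0,0,0,0.16],[-0.03,0.24,0,0,0,0.21],[-0.037,0.29,0,0,0,0.27],[-0.037,0.3261,0,0,0,0.33],[-0.037,0.3261,0.01,0,0,0.38],[-0.037,0.3261,0.0299,0.0012,0.0023,0.44],[-0.037,0.3261,0.0299,0.0012,0.0023,0.4947],[-0.037,0.3261,0.0299,0.0012,0.0023,0.4947],[-0.037,0.3261,0.0299,0.0012,0.0023,0.4947],[-0.037,0.3261,0.0299,0.0012,0.0023,0.4947]]

```text
clock: 21.42
eef_pos: [0.5471, 0.1281, 0.1465]
ee_rot: [-0.003, 0.72, 0.694, -0.002]
ft_force: [0.4, -0.6, -0.5]
opening: 0.121
gripper_force: 59.1
```

```bash
python3 - <<'E'
from h import *
s,p,q=state(); print(p,s["opening"],s["gripper_force"],s["joints"].round(2))
z=p[2]+.0026-.010
for n in ("scene","top"):
    c=Cam(n); print(n,blobs(c,grey,z,(.42,.68,.0,.26),2,1500,3))
    print(" roll",blobs(c,lambda h:(h[...,1]<50)&(h[...,2]>(125 if n=="top" else 150)),.0555,(.42,.61,.0,.26),2,60))
    print(" B",blobs(c,grey,.02,(.38,.66,-.30,-.19),2,4000,7))
go((.5498,.1279,.09),-.038)
E
```

```text
[0.54705891 0.12809834 0.14653765] 0.1207204186058957 59.12257432937622 [ 0.05  0.44 -0.49  1.88  0.25  0.89 -0.6 ]
scene [[0.4453, 0.1334, 50.1, 23.5, -0.034], [0.5498, 0.0535, 99.3, 61.7, -0.162], [0.5717, 0.0956, 84.3, 21.4, -0.767], [0.5601, 0.1528, 194.5, 96.7, -1.318]]
 roll [[0.4502, 0.0208, 8.5, 8.5, 0.0], [0.4685, 0.0258, 22.9, 16.1, 0.435], [0.4705, 0.2284, 34.1, 9.1, -0.04], [0.546, 0.021, 35.0, 15.0, 0.0], [0.5545, 0.2257, 38.0, 9.2, -0.046]]
 B [[0.5308, -0.2402, 197.0, 80.9, -0.105]]
top [[0.4845, 0.1303, 259.5, 128.0, -1.571], [0.6543, 0.0624, 124.0, 10.9, -1.505], [0.576, 0.1232, 209.5, 208.0, -1.571], [0.6435, 0.2338, 73.0, 52.5, 0.0]]
 roll [[0.4465, 0.1303, 259.5, 52.0, -1.571], [0.521, 0.1257, 8.9, 5.2, -0.611], [0.5265, 0.1205, 8.0, 5.0, -1.571], [0.5348, 0.1179, 16.7, 6.2, 1.19], [0.5383, 0.2343, 7.5, 3.5, -1.571], [0.541, 0.0988, 6.0, 3.5, 0.0], [0.5389, 0.2132, 22.0, 8.3, 0.974], [0.5437, 0.1138, 11.8, 6.7, -1.352], [0.55, 0.2286, 5.2, 4.0, -0.54], [0.5499, 0.1053, 10.1, 5.0, 1.19], [0.5548, 0.0993, 9.3, 3.7, 0.588], [0.5567, 0.1163, 11.5, 6.5, 0.0], [0.5509, 0.134, 26.9, 9.0, 0.602], [0.5541, 0.0252, 18.3, 11.1, 0.322], [0.5624, 0.1023, 8.3, 4.6, -1.144], [0.5628, 0.1267, 12.2, 7.6, 1.48], [0.571, 0.139, 11.4, 8.4, -1.352], [0.5607, 0.241, 44.6, 5.6, -0.023], [0.5805, 0.1311, 10.5, 4.3, -0.644], [0.5828, 0.1479, 6.4, 3.5, -0.983], [0.584, 0.1633, 6.5, 4.0, -1.571], [0.5871, 0.2376, 7.2, 4.8, 1.406], [0.5903, 0.1328, 12.0, 5.1, -0.927], [0.5835, 0.0418, 29.0, 10.5, 0.0], [0.5938, 0.0515, 9.0, 8.5, -1.571], [0.5973, 0.1481, 8.7, 4.0, 0.464], [0.6067, 0.0521, 37.3, 8.7, 1.462], [0.6045, 0.1447, 12.5, 11.0, -1.571], [0.6011, 0.1625, 23.8, 11.0, 0.452]]
 B [[0.508, -0.2445, 255.0, 109.0, 0.0]]
shift [-0.0002  0.0039  0.0707] turn [-0.0022 -0.0007  0.0004] |d| 56.7 mm
```

```bash
python3 - <<'E'
from h import *
s,p,q=state(); c=Cam("scene"); z=p[2]-.0074; hsv=cv2.cvtColor(c.im,cv2.COLOR_BGR2HSV).astype(np.float32)
ax=q.apply([1,0,0]); ay=q.apply([0,1,0]); print(ax.round(3),ay.round(3))
def line(o,d,t):
    P=p+np.array([0,0,z-p[2]])+o+np.outer(t,d); px=c.proj(P).astype(np.float32)
    return cv2.remap(hsv,px[None,:,0],px[None,:,1],cv2.INTER_LINEAR)[0]
t=np.arange(-.115,.116,.0025)
for o in (-.03,-.02,.025,.032):
    v=line(ay*o,ax,t); print(o,"V"," ".join(f"{int(a)}" for a in v[:14,2]),"|"," ".join(f"{int(a)}" for a in v[-14:,2]))
t=np.arange(-.055,.056,.0025)
for o in (-.08,-.06,.07,.085):
    v=line(ax*o,ay,t); print(o,"V"," ".join(f"{int(a)}" for a in v[:14,2]),"|"," ".join(f"{int(a)}" for a in v[-14:,2]))
E
```

```text
[0.037 0.999 0.002] [ 0.999 -0.037 -0.007]
-0.03 V 157 153 153 155 157 158 153 145 144 144 144 142 125 124 | 143 141 143 144 142 108 79 79 79 80 91 102 101 101
-0.02 V 148 146 149 150 146 140 141 143 142 142 143 142 140 137 | 142 142 144 145 149 109 76 79 81 83 90 101 101 102
0.025 V 184 185 186 186 187 183 168 144 141 141 142 143 137 136 | 144 143 143 145 137 104 102 128 133 133 131 130 130 130
0.032 V 186 187 188 188 189 186 182 169 153 142 141 141 145 146 | 152 144 140 142 132 118 159 171 186 178 192 180 199 186
-0.08 V 165 167 153 105 78 102 138 148 127 124 140 143 140 140 | 143 146 151 150 144 136 127 121 137 173 212 202 151 85
-0.06 V 80 79 78 77 79 76 73 73 75 70 66 73 99 122 | 78 77 69 71 105 162 151 88 34 42 44 46 46 46
0.07 V 78 77 76 77 79 98 134 146 144 134 139 140 137 141 | 71 71 88 119 134 161 174 186 207 208 210 209 207 204
0.085 V 78 78 80 77 78 97 134 146 145 143 141 142 143 143 | 143 143 142 140 147 155 161 180 198 209 211 210 206 203
```

```bash
python3 - <<'E'
from h import *
go((.5513,.1304,.076),-.038)
E
```

```text
shift [0.0029 0.0057 0.0883] turn [-0.0022 -0.0007  0.0003] |d| 70.8 mm
```

Call:
send_rows:
  steps:
    - [[0.003,0.0057,0.02,-0.0022,-0.0007,0],[0.003,0.0057,0.05,-0.0022,-0.0007,0],[0.003,0.0057,0.075,-0.0022,-0.0007,0],[0.003,0.0057,0.088,-0.0022,-0.0007,0],[0.003,0.0057,0.088,-0.0022,-0.0007,0],[0.003,0.0057,0.088,-0.0022,-0.0007,0]]

```text
clock: 22.32
eef_pos: [0.5517, 0.1309, 0.0767]
ee_rot: [0.0, 0.72, 0.694, 0.0]
ft_force: [-0.7, -1.0, -1.0]
opening: 0.121
gripper_force: 59.1
```

Call:
send_rows:
  steps:
    - [[0,0,0.003,0,0,0],[0,0,0.006,0,0,0],[0,0,0.006,0,0,0],[0,0,0.006,0,0,0]]

```text
clock: 22.82
eef_pos: [0.5515, 0.131, 0.0742]
ee_rot: [0.001, 0.72, 0.694, 0.0]
ft_force: [-10.4, -2.7, 21.9]
opening: 0.119
gripper_force: 62.3
```

```bash
python3 - <<'E'
from h import *
s,p,q=state(); print(p,s["ft_force"].round(2),s["moment"].round(2),s["opening"]); go((.5513,.1304,.0705),-.038)
E
```

```text
[0.55147517 0.13097329 0.07424026] [-10.41  -2.69  21.85] [-0.6   1.52 -0.02] 0.11895960336814969
shift [-0.0007 -0.0002  0.0047] turn [0.0005 0.0002 0.0002] |d| 3.8 mm
```

Call:
send_rows:
  steps:
    - [[0,0,-0.006,0,0,0],[-0.0006,-0.003,-0.006,0,0,0],[-0.0006,-0.003,-0.006,0,0,0]]

```text
clock: 23.2
eef_pos: [0.5484, 0.13, 0.0759]
ee_rot: [-0.0, 0.72, 0.694, -0.0]
ft_force: [-0.4, 0.5, -0.9]
opening: 0.122
gripper_force: 59.1
```

Call:
send_rows:
  steps:
    - [[0,0,0.004,0,0,0],[0,0,0.006,0,0,0],[0,0,0.006,0,0,0],[0,0,0.006,0,0,0]]

```text
clock: 23.7
eef_pos: [0.5488, 0.1302, 0.0713]
ee_rot: [-0.0, 0.72, 0.694, -0.0]
ft_force: [0.4, 0.7, -0.7]
opening: 0.119
gripper_force: 59.1
```

It has entered the well. Now I'll press while still gripping.

Call:
send_rows:
  steps:
    - [[0,0,0.003,0,0,0],[0,0,0.005,0,0,0],[0,0,0.006,0,0,0],[0,0,0.006,0,0,0]]

```text
clock: 24.2
eef_pos: [0.5495, 0.1302, 0.0674]
ee_rot: [0.0, 0.72, 0.694, 0.0]
ft_force: [-0.7, 0.7, 5.0]
opening: 0.118
gripper_force: 60.0
```

Call:
send_rows:
  steps:
    - [[0,0,0.002,0,0,0],[0,0,0.004,0,0,0],[0,0,0.004,0,0,0]]

```text
clock: 24.58
eef_pos: [0.5496, 0.1314, 0.0641]
ee_rot: [0.0, 0.72, 0.694, 0.001]
ft_force: [0.2, 2.5, 4.5]
opening: 0.121
gripper_force: 59.9
```

Call:
send_rows:
  steps:
    - [[0,0,0.002,0,0,0],[0,0,0.004,0,0,0],[0,0,0.006,0,0,0],[0,0,0.006,0,0,0]]

```text
clock: 25.08
eef_pos: [0.5496, 0.1305, 0.0593]
ee_rot: [0.0, 0.72, 0.693, 0.001]
ft_force: [-0.7, -0.1, 9.3]
opening: 0.12
gripper_force: 60.5
```

```bash
python3 - <<'E'
from h import *
s,p,q=state(); print(p,s["ft_force"].round(2),s["moment"].round(2),s["opening"],q.apply([1,0,0]).round(3))
E
```

```text
[0.54959163 0.13045428 0.05933095] [-0.67 -0.07  9.28] [ 0.51  0.15 -0.06] 0.11984496821586946 [0.038 0.999 0.001]
```

Call:
send_rows:
  steps:
    - [[0,0,0.003,0,0,0],[0,0,0.005,0,0,0],[0,0,0.005,0,0,0]]

```text
clock: 25.45
eef_pos: [0.5498, 0.1304, 0.0588]
ee_rot: [0.001, 0.72, 0.693, 0.0]
ft_force: [-11.4, -4.5, 44.0]
opening: 0.121
gripper_force: 65.8
```

Call:
send_rows:
  steps:
    - [[0,0,-0.006,0,0,0],[0,0,-0.006,0,0,0],[0,0,-0.006,0,0,0],[0,0,-0.006,0,0,0],[0,0,-0.006,0,0,0]]
  hand: 0.4

```text
clock: 26.08
eef_pos: [0.5486, 0.1301, 0.0589]
ee_rot: [-0.0, 0.72, 0.694, -0.0]
ft_force: [-1.2, -0.3, -0.2]
opening: 0.396
gripper_force: 0.0
```

Call:
send_rows:
  steps:
    - [[0,0,-0.05,0,0,0],[0.0,0,-0.05,0,0,0],[0.033,0,-0.05,0,0,0],[0.033,0,-0.05,0,0,0],[0.033,0,-0.05,0,0,0]]
  hand: 0

```text
clock: 26.7
eef_pos: [0.5494, 0.1558, 0.0987]
ee_rot: [-0.0, 0.72, 0.694, -0.001]
ft_force: [0.2, 0.1, -0.2]
opening: 0.002
gripper_force: 0.0
```

Call:
send_rows:
  steps:
    - [[0,0,0.02,0,0,0],[0,0,0.03,0,0,0],[0,0,0.034,0,0,0],[0,0,0.037,0,0,0],[0,0,0.037,0,0,0]]

```text
clock: 27.32
eef_pos: [0.549, 0.1555, 0.0719]
ee_rot: [0.001, 0.721, 0.693, -0.002]
ft_force: [-10.7, -4.3, 28.9]
opening: -0.001
gripper_force: 14.5
```

Call:
send_rows:
  steps:
    - [[0,0,-0.03,0,0,0],[-0.07,0,-0.03,0,0,0],[-0.07,0,-0.03,0,0,0],[-0.07,0,-0.01,0,0,0],[-0.07,0,-0.003,0,0,0],[-0.07,0,0,0,0,0],[-0.07,0,0,0,0,0]]

```text
clock: 28.2
eef_pos: [0.5468, 0.1013, 0.0719]
ee_rot: [0.0, 0.72, 0.694, -0.001]
ft_force: [-12.1, -5.6, 34.1]
opening: -0.003
gripper_force: 17.2
```

Call:
send_rows:
  steps:
    - [[0,0,-0.05,0,0,0],[0,0,-0.1,0,0,0],[-0.06,0,-0.1,0,0,0],[-0.12,0,-0.1,0,0,0],[-0.16,0,-0.1,0,0,0],[-0.16,0,-0.1,0,0,0]]
  hand: 0.5

```text
clock: 28.95
eef_pos: [0.5424, -0.0295, 0.1486]
ee_rot: [-0.0, 0.721, 0.692, -0.001]
ft_force: [0.8, 0.9, -0.3]
opening: 0.5
gripper_force: 0.0
```

```bash
python3 - <<'E'
from h import *
s,p,q=state(); print(p,s["joints"].round(2))
c=Cam("scene"); print(blobs(c,grey,.02,(.38,.66,-.30,-.19),2,4000,7))
print(" backlid",blobs(c,grey,.052,(.49,.62,.0,.26),2,3000,3)); print(" roll",blobs(c,lambda h:(h[...,1]<50)&(h[...,2]>150),.0555,(.42,.61,.0,.26),2,60))
go((.5306,-.2403,.10),-.10+np.pi/2)
E
```

```text
[ 0.54238421 -0.02954286  0.14859321] [ 0.32  0.4  -0.47  1.92  0.23  0.87 -0.31]
[[0.5197, -0.2752, 196.0, 64.4, -0.086]]
 backlid [[0.5473, 0.0197, 47.2, 22.5, -0.05], [0.5553, 0.132, 203.0, 129.5, -1.571]]
 roll [[0.4646, 0.0236, 38.0, 15.7, -0.04], [0.4722, 0.2283, 37.5, 9.3, -0.036], [0.5065, 0.0897, 8.5, 4.0, -1.571], [0.507, 0.1038, 13.5, 4.0, -1.571], [0.509, 0.1628, 6.5, 4.0, -1.571], [0.5106, 0.0417, 16.6, 7.3, 0.124], [0.5267, 0.0471, 14.2, 4.8, 0.644], [0.539, 0.05, 10.2, 4.5, 0.567], [0.5528, 0.2249, 33.5, 11.0, -0.08], [0.5738, 0.2255, 7.4, 4.0, -1.446], [0.5774, 0.0762, 9.0, 5.5, -1.212], [0.579, 0.123, 9.4, 5.4, -1.305], [0.5812, 0.166, 9.0, 4.5, -1.571], [0.5827, 0.206, 7.0, 5.5, -1.571]]
shift [-0.2667 -0.0047  0.061 ] turn [-2.000e-04 -4.000e-04 -4.804e-01] |d| 218.9 mm
```

The back lid is home, with its ridge at 0.0719 at both ends. Lid B appears to have been knocked, so I'll re-measure it.

```bash
python3 - <<'E'
from h import *
c=Cam("scene"); print(blobs(c,grey,.02,(.36,.68,-.36,-.17),2,4000,7))
b=blobs(c,grey,.02,(.36,.68,-.36,-.17),2,4000,7)[0]
go((b[0],b[1],.10),b[4]+np.pi/2)
E
```

```text
[[0.5205, -0.2841, 200.0, 81.4, -0.103]]
shift [-0.3236 -0.016   0.061 ] turn [-0.     -0.0005 -0.4788] |d| 263.7 mm
```

Call:
send_rows:
  steps:
    - [[-0.07,-0.003,0.0,0,0,-0.05],[-0.14,-0.006,0.0,0,0,-0.1],[-0.21,-0.01,0.02,0,0,-0.16],[-0.28,-0.014,0.04,0,0,-0.21],[-0.3236,-0.016,0.061,0,0,-0.27],[-0.3236,-0.016,0.061,0,0,-0.33],[-0.3236,-0.016,0.061,0,0,-0.38],[-0.3236,-0.016,0.061,0,0,-0.43],[-0.3236,-0.016,0.061,0,0,-0.4788],[-0.3236,-0.016,0.061,0,0,-0.4788],[-0.3236,-0.016,0.061,0,0,-0.4788]]

```text
clock: 30.42
eef_pos: [0.5209, -0.2843, 0.1008]
ee_rot: [0.0, 0.053, 0.999, 0.0]
ft_force: [-0.2, 0.4, 0.2]
opening: 0.5
gripper_force: 0.0
```

```bash
python3 - <<'E'
from h import *
s,p,q=state(); print(p,s["opening"])
c=Cam("scene"); print(blobs(c,grey,.02,(.36,.68,-.36,-.17),2,2000,7))
go((.5205,-.2841,.0265),-.100+np.pi/2)
E
```

```text
[ 0.52094714 -0.28434467  0.10080907] 0.5003148078211116
[[0.4631, -0.3109, 88.1, 15.3, -0.097], [0.5945, -0.2913, 82.1, 49.3, 1.515]]
shift [0.0005 0.0006 0.093 ] turn [ 0.0001  0.     -0.0017] |d| 74.4 mm
```

Call:
send_rows:
  steps:
    - [[0.0005,0.0006,0.05,0,0,0],[0.0005,0.0006,0.08,0,0,0],[0.0005,0.0006,0.0925,0,0,0],[0.0005,0.0006,0.0925,0,0,0],[0.0005,0.0006,0.0925,0,0,0]]

```text
clock: 31.1
eef_pos: [0.5209, -0.2851, 0.028]
ee_rot: [0.001, 0.052, 0.999, -0.0]
ft_force: [-0.0, -0.1, 0.5]
opening: 0.501
gripper_force: 0.0
```

Call:
send_rows:
  steps:
    - [[0,0,0,0,0,0],[0,0,0,0,0,0],[0,0,0,0,0,0],[0,0,0,0,0,0],[0,0,0,0,0,0]]
  hand: 0

```text
clock: 31.72
eef_pos: [0.5205, -0.2853, 0.0279]
ee_rot: [0.0, 0.052, 0.999, -0.0]
ft_force: [-0.9, 0.2, 6.1]
opening: 0.117
gripper_force: 60.3
```

Call:
send_rows:
  steps:
    - [[0,0,-0.06,0,0,0],[0,0,-0.12,0,0,0],[0,0,-0.18,0,0,0],[0,0,-0.18,0,0,0]]

```text
clock: 32.22
eef_pos: [0.5225, -0.2856, 0.175]
ee_rot: [0.003, 0.052, 0.999, -0.002]
ft_force: [-0.8, 0.4, -1.1]
opening: 0.122
gripper_force: 59.5
```

```bash
python3 - <<'E'
from h import *
s,p,q=state(); print(p,s["opening"],s["gripper_force"])
go((.4678,.1325,.16),-.038)
E
```

```text
[ 0.52245599 -0.28562251  0.17504179] 0.12203147705212648 59.518834948539734
shift [0.1225 0.5127 0.0165] turn [0.0009 0.0024 0.4789] |d| 421.9 mm
```

Call:
send_rows:
  steps:
    - [[0.02,0.075,0.0,0,0,0.05],[0.035,0.15,0.0,0,0,0.1],[0.05,0.22,0,0,0,0.16],[0.07,0.3,0,0,0,0.21],[0.09,0.37,0,0,0,0.27],[0.11,0.45,0,0,0,0.33],[0.1225,0.5127,0,0,0,0.38],[0.1225,0.5127,0.0165,0.0009,0.0024,0.43],[0.1225,0.5127,0.0165,0.0009,0.0024,0.4789],[0.1225,0.5127,0.0165,0.0009,0.0024,0.4789],[0.1225,0.5127,0.0165,0.0009,0.0024,0.4789],[0.1225,0.5127,0.0165,0.0009,0.0024,0.4789]]

```text
clock: 33.72
eef_pos: [0.4652, 0.1327, 0.1577]
ee_rot: [-0.004, 0.72, 0.694, -0.001]
ft_force: [-0.7, -0.2, -0.2]
opening: 0.118
gripper_force: 59.5
```

```bash
cat > ln.py <<'E'
from h import *
s,p,q=state(); c=Cam("scene"); z=p[2]-.0079; hsv=cv2.cvtColor(c.im,cv2.COLOR_BGR2HSV).astype(np.float32)
ax=q.apply([1,0,0]); ay=q.apply([0,1,0]); print(p,s["opening"],s["gripper_force"],ax.round(3),ay.round(3),s["joints"].round(2))
def line(o,d,t):
    P=p+np.array([0,0,z-p[2]])+o+np.outer(t,d); px=c.proj(P).astype(np.float32)
    return cv2.remap(hsv,px[None,:,0],px[None,:,1],cv2.INTER_LINEAR)[0]
t=np.arange(-.115,.116,.0025)
for o in (-.03,-.02,.025,.032):
    v=line(ay*o,ax,t); print(o,"V"," ".join(f"{int(a)}" for a in v[:14,2]),"|"," ".join(f"{int(a)}" for a in v[-14:,2]))
t=np.arange(-.055,.056,.0025)
for o in (-.08,-.06,.07,.085):
    v=line(ax*o,ay,t); print(o,"V"," ".join(f"{int(a)}" for a in v[:14,2]),"|"," ".join(f"{int(a)}" for a in v[-14:,2]))
print(" roll",blobs(c,lambda h:(h[...,1]<50)&(h[...,2]>150),.0555,(.42,.61,.2,.26),2,60))
go((.467,.133,.077),-.038)
E
python3 ln.py
```

```text
[0.46523655 0.13273541 0.15765244] 0.11820332204597159 59.47941541671753 [0.037 0.999 0.003] [ 0.999 -0.037 -0.007] [ 0.12  0.32 -0.62  2.04  0.24  0.86 -0.67]
-0.03 V 187 187 185 183 182 181 170 149 141 141 141 142 143 148 | 143 143 143 142 143 119 79 73 79 81 80 84 85 90
-0.02 V 180 179 179 177 177 176 163 147 141 141 144 142 139 142 | 142 143 143 145 148 115 73 77 78 78 90 134 145 132
0.025 V 177 182 184 181 178 177 158 144 141 142 143 142 136 132 | 143 143 143 145 144 120 94 107 106 105 107 106 104 105
0.032 V 159 176 177 175 173 168 158 144 144 143 142 140 142 141 | 147 146 147 148 146 120 95 107 104 105 104 104 104 102
-0.08 V 170 169 167 144 92 102 141 149 141 131 140 136 122 128 | 122 133 144 142 142 145 151 158 152 103 55 43 44 47
-0.06 V 78 79 79 75 75 82 80 78 76 77 77 72 66 73 | 72 77 86 92 63 43 41 43 45 45 46 45 48 48
0.07 V 74 76 77 75 71 90 131 146 143 131 134 142 141 142 | 72 87 123 152 150 131 106 97 98 98 98 99 102 101
0.085 V 78 78 78 78 75 92 133 144 143 143 143 144 143 142 | 143 143 142 144 145 132 110 103 104 104 102 101 98 100
 roll [[0.4702, 0.2296, 31.7, 6.9, -0.037], [0.5529, 0.2252, 33.3, 11.5, -0.04], [0.5738, 0.2253, 7.0, 4.0, -1.446], [0.5827, 0.206, 6.0, 5.5, -1.571]]
shift [0.     0.0028 0.1009] turn [-0.0021 -0.0011  0.0002] |d| 80.8 mm
```

Call:
send_rows:
  steps:
    - [[0,0.0028,0.03,-0.0021,-0.0011,0],[0,0.0028,0.06,-0.0021,-0.0011,0],[0,0.0028,0.085,-0.0021,-0.0011,0],[0,0.0028,0.1,-0.0021,-0.0011,0],[0,0.0028,0.1,-0.0021,-0.0011,0],[0,0.0028,0.1,-0.0021,-0.0011,0]]

```text
clock: 34.52
eef_pos: [0.4674, 0.1336, 0.0784]
ee_rot: [0.0, 0.72, 0.694, 0.0]
ft_force: [0.4, 0.9, -0.8]
opening: 0.121
gripper_force: 59.5
```

Call:
send_rows:
  steps:
    - [[0,0,0.003,0,0,0],[0,0,0.006,0,0,0],[0,0,0.0065,0,0,0],[0,0,0.0065,0,0,0]]

```text
clock: 35.02
eef_pos: [0.4669, 0.1334, 0.0726]
ee_rot: [0.0, 0.72, 0.694, -0.0]
ft_force: [0.6, 0.2, -0.7]
opening: 0.119
gripper_force: 59.5
```

Call:
send_rows:
  steps:
    - [[0,0,0.003,0,0,0],[0,0,0.006,0,0,0],[0,0,0.008,0,0,0],[0,0,0.009,0,0,0],[0,0,0.009,0,0,0]]

```text
clock: 35.65
eef_pos: [0.4673, 0.1327, 0.0657]
ee_rot: [0.001, 0.721, 0.693, -0.0]
ft_force: [-0.7, -2.7, 6.3]
opening: 0.119
gripper_force: 60.6
```

Call:
send_rows:
  steps:
    - [[0,0,0.003,0,0,0],[0,0,0.006,0,0,0],[0,0,0.009,0,0,0],[0,0,0.01,0,0,0],[0,0,0.01,0,0,0]]

```text
clock: 36.28
eef_pos: [0.4676, 0.1333, 0.0596]
ee_rot: [0.001, 0.72, 0.694, -0.0]
ft_force: [-6.9, -4.4, 32.7]
opening: 0.12
gripper_force: 63.9
```

Call:
send_rows:
  steps:
    - [[0,0,-0.004,0,0,0],[0,0,-0.004,0,0,0],[0,0,-0.004,0,0,0],[0,0,-0.004,0,0,0],[0,0,-0.004,0,0,0]]
  hand: 0.4

```text
clock: 36.9
eef_pos: [0.4668, 0.1333, 0.0603]
ee_rot: [-0.0, 0.72, 0.694, -0.0]
ft_force: [-0.6, -1.0, -0.6]
opening: 0.401
gripper_force: 0.0
```

Call:
send_rows:
  steps:
    - [[0,0,-0.05,0,0,0],[0.0,0,-0.05,0,0,0],[0.033,0,-0.05,0,0,0],[0.033,0,-0.05,0,0,0],[0.033,0,-0.05,0,0,0]]
  hand: 0

```text
clock: 37.52
eef_pos: [0.4675, 0.159, 0.0999]
ee_rot: [-0.0, 0.72, 0.694, -0.001]
ft_force: [-0.7, 0.4, -0.2]
opening: -0.001
gripper_force: 0.0
```

Call:
send_rows:
  steps:
    - [[0,0,0.02,0,0,0],[0,0,0.03,0,0,0],[0,0,0.034,0,0,0],[0,0,0.037,0,0,0],[0,0,0.037,0,0,0]]

```text
clock: 38.15
eef_pos: [0.4674, 0.1592, 0.072]
ee_rot: [0.001, 0.72, 0.694, -0.001]
ft_force: [-6.4, -4.0, 18.0]
opening: 0.002
gripper_force: 8.9
```

Call:
send_rows:
  steps:
    - [[0,0,-0.03,0,0,0],[-0.07,0,-0.03,0,0,0],[-0.07,0,-0.03,0,0,0],[-0.07,0,-0.01,0,0,0],[-0.07,0,-0.003,0,0,0],[-0.07,0,0,0,0,0],[-0.07,0,0,0,0,0]]

```text
clock: 39.02
eef_pos: [0.4651, 0.1046, 0.0719]
ee_rot: [0.0, 0.72, 0.694, -0.001]
ft_force: [-8.6, -2.8, 25.2]
opening: 0.002
gripper_force: 12.9
```

Both lids are home, with ridge heights of 0.072 at both ends of each. I'll back off and look at the riser mouth.

Call:
send_rows:
  steps:
    - [[0,0,-0.07,0,0,0],[-0.05,0,-0.12,0,0,0],[-0.12,0,-0.14,0,0,0],[-0.19,0,-0.14,0,0,0],[-0.26,0,-0.14,0,0,0],[-0.26,0,-0.14,0,0,0]]
  hand: 0.45

```text
clock: 39.78
eef_pos: [0.4573, -0.1078, 0.1821]
ee_rot: [-0.0, 0.723, 0.691, -0.001]
ft_force: [0.2, 0.7, 0.9]
opening: 0.452
gripper_force: 0.0
```

```bash
python3 - <<'E'
from h import *
c=Cam("scene"); t=Cam("top")
a=rect(c,.066,.56,.80,-.12,.26,1,); 
def grid(cam,z,name):
    rect(cam,z,.54,.80,-.12,.26,1.04,name); return cv2.imread(f"pics/{name}.png")
g1=cv2.resize(grid(c,.066,"g1"),None,fx=1.01,fy=1.01); 
im1=rect(c,.066,.38,.72,-.14,.28,1.7,"g1"); im2=rect(t,.086,.56,.80,-.14,.28,1.7,"g2")
A=cv2.imread("pics/g1.png")[:,:]; B=cv2.imread("pics/g2.png")
o=np.vstack([A[:330],B[150:]]); print(A.shape,B.shape,o.shape); cv2.imwrite("pics/g.png",cv2.resize(o,None,fx=1.05,fy=1.05,interpolation=cv2.INTER_CUBIC))
E
```

```text
(577, 714, 3) (408, 714, 3) (588, 714, 3)
```

View pics/g.png

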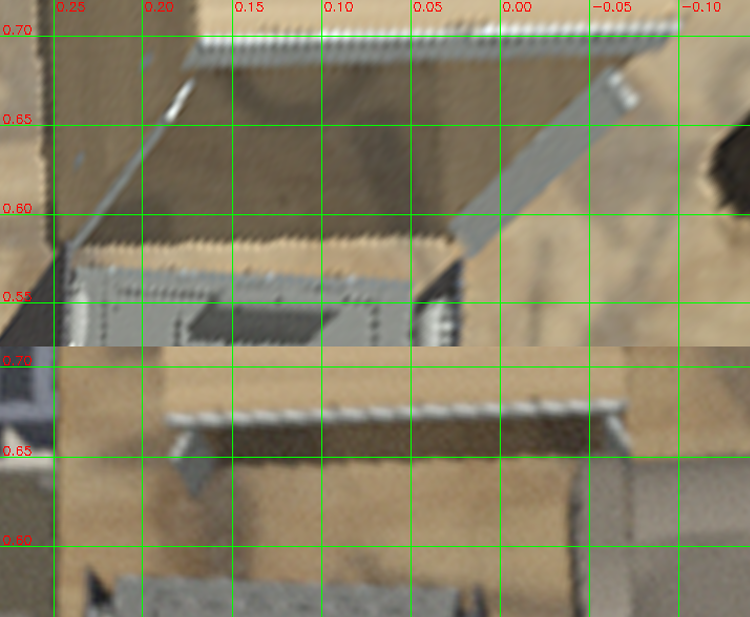

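The upper panel (scene) shows the lips at (168..190, 83..120) and (610..637, 70..103). The lower panel (top) shows the deck edge from (165,418) to (627,403). From these the mouth is at about (0.673, 0.058) with yaw +0.031, and the home position of the pull is about (0.653, 0.057). I'll go and grip the pull.

```bash
python3 - <<'E'
from h import *
go((.405,.1335,.11),-.038+np.pi/2)
E
```

```text
shift [ 0.2933 -0.0773  0.0908] turn [-0.000e+00 -3.000e-04 -4.999e-01] |d| 253.3 mm
```

Call:
send_rows:
  steps:
    - [[0.06,-0.02,0.0,0,0,-0.05],[0.12,-0.04,0.0,0,0,-0.1],[0.18,-0.06,0.02,0,0,-0.16],[0.24,-0.07,0.04,0,0,-0.21],[0.2933,-0.0773,0.06,0,0,-0.27],[0.2933,-0.0773,0.0908,0,0,-0.33],[0.2933,-0.0773,0.0908,0,0,-0.38],[0.2933,-0.0773,0.0908,0,0,-0.43],[0.2933,-0.0773,0.0908,0,0,-0.4999],[0.2933,-0.0773,0.0908,0,0,-0.4999],[0.2933,-0.0773,0.0908,0,0,-0.4999]]

```text
clock: 41.25
eef_pos: [0.4046, 0.1338, 0.1103]
ee_rot: [-0.0, 0.02, 1.0, 0.0]
ft_force: [0.3, -0.9, 0.3]
opening: 0.453
gripper_force: 0.0
```

```bash
python3 - <<'E'
from h import *
s,p,q=state(); print(p,s["joints"].round(2))
go((.405,.1335,.032),-.038+np.pi/2)
E
```

```text
[0.40461073 0.13376161 0.11027077] [ 0.35  0.4  -0.94  2.19  0.47  0.77  0.63]
shift [-0.0005 -0.0003  0.0978] turn [ 0.0001 -0.0001 -0.0004] |d| 78.3 mm
```

Call:
send_rows:
  steps:
    - [[0,0,0.04,0,0,0],[0,0,0.075,0,0,0],[0,0,0.096,0,0,0],[0,0,0.096,0,0,0],[0,0,0.096,0,0,0]]

```text
clock: 41.88
eef_pos: [0.4053, 0.1333, 0.0341]
ee_rot: [0.0, 0.019, 1.0, 0.0]
ft_force: [0.1, 0.1, 0.1]
opening: 0.452
gripper_force: 0.0
```

Call:
send_rows:
  steps:
    - [[0,0,0,0,0,0],[0,0,0,0,0,0],[0,0,0,0,0,0],[0,0,0,0,0,0],[0,0,0,0,0,0]]
  hand: 0
  squeeze: 80

```text
clock: 42.5
eef_pos: [0.4056, 0.1329, 0.0344]
ee_rot: [0.001, 0.019, 1.0, -0.0]
ft_force: [-1.7, -0.2, 7.0]
opening: 0.14
gripper_force: 78.6
```

```bash
python3 - <<'E'
from h import *
s,p,q=state(); print(p,s["opening"],s["ft_force"])
o=np.array([.757,.0606]); u=np.array([1,.031])
t=o-(.200+.104)*u; print(t); go((*t,p[2]),.031+np.pi/2)
E
```

```text
[0.40558937 0.13290412 0.03444023] 0.1404300448385155 [-1.6750782  -0.18793373  7.01112105]
[0.453    0.051176]
shift [-0.0632 -0.0998  0.0001] turn [-0.0001  0.0005 -0.0222] |d| 94.5 mm
```

Call:
send_rows:
  steps:
    - [[-0.008,-0.012,0,0,0,-0.003],[-0.016,-0.025,0,0,0,-0.006],[-0.024,-0.038,0,0,0,-0.009],[-0.032,-0.05,0,0,0,-0.012],[-0.04,-0.063,0,0,0,-0.015],[-0.048,-0.076,0,0,0,-0.018],[-0.056,-0.088,0,0,0,-0.022],[-0.0632,-0.0998,0,0,0,-0.0222],[-0.0632,-0.0998,0,0,0,-0.0222],[-0.0632,-0.0998,0,0,0,-0.0222]]

```text
clock: 43.75
eef_pos: [0.4541, 0.0506, 0.0345]
ee_rot: [0.001, -0.015, 1.0, -0.0]
ft_force: [2.4, -0.7, 5.2]
opening: 0.144
gripper_force: 79.1
```

```bash
python3 - <<'E'
from h import *
s,p,q=state(); print(p,s["opening"],s["ft_force"],q.apply([-1,0,0]).round(3))
c=Cam("scene"); print(" roll",blobs(c,lambda h:(h[...,1]<50)&(h[...,2]>150),.0555,(.46,.66,.12,.19),2,60))
cv2.imwrite("pics/x.png",c.im)
t=Cam("top"); print(" front/back lid top",blobs(t,grey,.052,(.50,.66,-.07,.17),2,1500,3))
E
```

```text
[0.454121   0.05061235 0.03445331] 0.1444623518689573 [ 2.44191759 -0.65250166  5.24438777] [1.    0.031 0.003]
 roll [[0.515, 0.1495, 40.0, 11.7, 0.019], [0.5975, 0.1522, 41.0, 11.5, 0.0]]
 front/back lid top [[0.5692, 0.0551, 227.5, 139.6, -1.54]]
```

Call:
send_rows:
  steps:
    - [[-0.02,0.0007,0,0,0,0],[-0.04,0.0007,0,0,0,0],[-0.06,0.0007,0,0,0,0],[-0.08,0.0007,0,0,0,0],[-0.1,0.0007,0,0,0,0],[-0.12,0.0007,0,0,0,0],[-0.12,0.0007,0,0,0,0]]

```text
clock: 44.72
eef_pos: [0.5506, 0.0548, 0.0345]
ee_rot: [0.002, -0.015, 1.0, 0.0]
ft_force: [4.1, 0.3, 4.5]
opening: 0.147
gripper_force: 79.0
```

Call:
send_rows:
  steps:
    - [[-0.02,0,0,0,0,0],[-0.04,0,0,0,0,0],[-0.06,0,0,0,0,0],[-0.08,0,0,0,0,0],[-0.08,0,0,0,0,0]]

```text
clock: 45.35
eef_pos: [0.614, 0.0569, 0.0345]
ee_rot: [0.001, -0.016, 1.0, 0.0]
ft_force: [2.8, 1.3, 4.4]
opening: 0.145
gripper_force: 79.0
```

Call:
send_rows:
  steps:
    - [[-0.012,0,0,0,0,0],[-0.024,0,0,0,0,0],[-0.036,0,0,0,0,0],[-0.042,0,0,0,0,0],[-0.042,0,0,0,0,0]]

```text
clock: 45.98
eef_pos: [0.6455, 0.058, 0.0345]
ee_rot: [-0.0, -0.016, 1.0, -0.0]
ft_force: [-3.9, 0.7, 9.3]
opening: 0.148
gripper_force: 79.8
```

Call:
send_rows:
  steps:
    - [[-0.003,0,0,0,0,0],[-0.006,0,0,0,0,0],[-0.008,0,0,0,0,0],[-0.008,0,0,0,0,0]]

```text
clock: 46.48
eef_pos: [0.6512, 0.0582, 0.0345]
ee_rot: [-0.001, -0.016, 1.0, -0.0]
ft_force: [-5.4, 0.2, 11.4]
opening: 0.148
gripper_force: 80.1
```

Call:
send_rows:
  steps:
    - [[-0.002,0,0,0,0,0],[-0.004,0,0,0,0,0],[-0.005,0,0,0,0,0],[-0.005,0,0,0,0,0]]

```text
clock: 46.98
eef_pos: [0.655, 0.0584, 0.0345]
ee_rot: [-0.001, -0.016, 1.0, -0.0]
ft_force: [-5.3, -0.5, 11.2]
opening: 0.144
gripper_force: 80.1
```

Call:
send_rows:
  steps:
    - [[-0.002,0,0,0,0,0],[-0.003,0,0,0,0,0],[-0.003,0,0,0,0,0],[-0.003,0,0,0,0,0]]

```text
clock: 47.48
eef_pos: [0.6574, 0.0585, 0.0345]
ee_rot: [-0.001, -0.016, 1.0, -0.0]
ft_force: [-6.5, 1.0, 12.5]
opening: 0.147
gripper_force: 80.1
```

Call:
send_rows:
  steps:
    - [[-0.002,0,0,0,0,0],[-0.004,0,0,0,0,0],[-0.004,0,0,0,0,0],[-0.004,0,0,0,0,0]]

```text
clock: 47.98
eef_pos: [0.6607, 0.0586, 0.0345]
ee_rot: [-0.001, -0.016, 1.0, -0.0]
ft_force: [-5.4, 0.2, 10.4]
opening: 0.146
gripper_force: 80.0
```

Call:
send_rows:
  steps:
    - [[-0.002,0,0,0,0,0],[-0.004,0,0,0,0,0],[-0.004,0,0,0,0,0],[-0.004,0,0,0,0,0]]

```text
clock: 48.48
eef_pos: [0.661, 0.0585, 0.0345]
ee_rot: [-0.004, -0.016, 1.0, -0.001]
ft_force: [-16.3, -1.1, 20.1]
opening: 0.145
gripper_force: 81.3
```

Call:
send_rows:
  steps:
    - [[-0.003,0,0,0,0,0],[-0.005,0,0,0,0,0],[-0.005,0,0,0,0,0]]

```text
clock: 48.85
eef_pos: [0.661, 0.0584, 0.0344]
ee_rot: [-0.008, -0.016, 1.0, -0.002]
ft_force: [-29.0, -3.2, 30.2]
opening: 0.147
gripper_force: 83.1
```

Call:
send_rows:
  steps:
    - [[0.009,0,0,0,0,0],[0.009,0,0,0,0,0],[0.009,0,0,0,0,0]]

```text
clock: 49.22
eef_pos: [0.6605, 0.0582, 0.0345]
ee_rot: [-0.001, -0.016, 1.0, -0.0]
ft_force: [-5.8, -0.4, 11.5]
opening: 0.146
gripper_force: 80.3
```

Call:
send_rows:
  steps:
    - [[0,0,0,0,0,0],[0,0,0,0,0,0],[0,0,0,0,0,0],[0,0,0,0,0,0]]
  hand: 0.4

```text
clock: 49.72
eef_pos: [0.6619, 0.0581, 0.0333]
ee_rot: [-0.0, -0.016, 1.0, -0.0]
ft_force: [0.8, -0.2, -0.2]
opening: 0.395
gripper_force: 0.0
```

Call:
send_rows:
  steps:
    - [[0,0,-0.05,0,0,0],[0,0,-0.1,0,0,0],[0.06,0,-0.12,0,0,0],[0.06,0,-0.12,0,0,0],[0.06,0,-0.12,0,0,0]]

```text
clock: 50.35
eef_pos: [0.6144, 0.0563, 0.1295]
ee_rot: [0.0, -0.016, 1.0, -0.0]
ft_force: [-0.4, 0.2, -0.0]
opening: 0.398
gripper_force: 0.0
```

Call:
send_rows:
  steps:
    - [[0,0,0,0,0,0],[0,0,0.06,0,0,0],[0,0,0.12,0,0,0],[0,0,0.12,0,0,0]]
  hand: 0

```text
clock: 50.85
eef_pos: [0.6114, 0.0559, 0.0297]
ee_rot: [-0.004, -0.016, 1.0, -0.0]
ft_force: [0.9, -0.0, -0.2]
opening: 0.001
gripper_force: 0.0
```

Call:
send_rows:
  steps:
    - [[-0.01,0,0,0,0,0],[-0.02,0,0,0,0,0],[-0.024,0,0,0,0,0],[-0.026,0,0,0,0,0],[-0.026,0,0,0,0,0]]

```text
clock: 51.48
eef_pos: [0.6251, 0.0579, 0.0346]
ee_rot: [-0.009, -0.017, 1.0, -0.002]
ft_force: [-33.4, -2.8, 23.0]
opening: -0.003
gripper_force: 17.3
```

Call:
send_rows:
  steps:
    - [[-0.003,0,0,0,0,0],[-0.006,0,0,0,0,0],[-0.006,0,0,0,0,0]]

```text
clock: 51.85
eef_pos: [0.6251, 0.0579, 0.034]
ee_rot: [-0.014, -0.017, 1.0, -0.004]
ft_force: [-48.0, -4.9, 33.4]
opening: 0.003
gripper_force: 24.6
```

It's at a hard stop, so the tray is home. I'll retreat and check.

Call:
send_rows:
  steps:
    - [[0.02,0,0,0,0,0],[0.06,0,0,0,0,0],[0.08,0,-0.06,0,0,0],[0.1,0,-0.12,0,0,0],[0.1,-0.08,-0.18,0,0,0],[0.1,-0.16,-0.22,0,0,0],[0.1,-0.24,-0.22,0,0,0],[0.1,-0.32,-0.22,0,0,0],[0.1,-0.4,-0.22,0,0,0],[0.1,-0.4,-0.22,0,0,0],[0.1,-0.4,-0.22,0,0,0]]

```text
clock: 53.22
eef_pos: [0.5704, -0.2685, 0.2117]
ee_rot: [0.002, -0.013, 1.0, -0.001]
ft_force: [-0.2, 0.2, 0.2]
opening: 0.0
gripper_force: 0.0
```

```bash
python3 - <<'E'
from h import *
s,p,q=state(); print(p,s["ft_force"].round(1),s["clock"])
c=Cam("scene"); t=Cam("top")
A=cv2.resize(c.im[140:300,170:400],None,fx=3.4,fy=3.4,interpolation=cv2.INTER_CUBIC)[:400]; 
B=cv2.resize(t.im[100:200,180:375],(782,401))[100:300]
A=A[:,:782]; cv2.imwrite("pics/fin.png",np.vstack([A[:395],B[:,:A.shape[1]]])); print(A.shape,B.shape)
E
```

```text
[ 0.57043421 -0.26848487  0.2116757 ] [-0.2  0.2  0.2] 53.225
(400, 782, 3) (200, 782, 3)
```

View pics/fin.png

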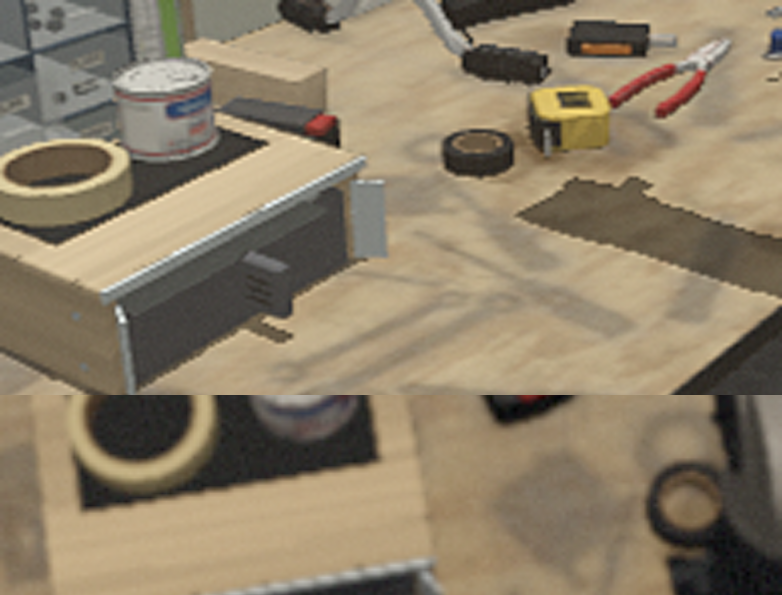

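The tray sits flush in the bay, with its pull at (268,283) and the bystanders in place. I'm handing it in.

```bash
python3 -c "
from station import r
print(r.close_job())"
```

```text
the job is handed in; nothing more can be done
None
```

The job is handed in: the screwdriver and pencil are in the back well, no spanners lay near the tray, both lids snapped home at both ends, and the tray is pushed to its stop in the bay with the tape measure and black tape left alone; the only doubt is the last push with the closed fingers, which reached about 48 N.

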